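Pack a two-layer lunchbox on the pantry tray

TASK

Pack the grey lunchbox in two layers: first stand the teal snack pod in its left-hand bottom compartment and the small glass container with the blue lid in the right-hand one (left and right as the robot sees them, facing the latch), then lay the white divider flat on the ledges inside the box with its handle up, and then set the orange fruit tub upright on the divider, to the right of its handle, over the glass container. Also stand the yellow drink bottle upright on the tray close behind the middle of the lunchbox, on the side away from the latch, with a gap of no more than about 5 cm. Do not drop the glass container, and leave the amber spice jar, the blue mug and the cardboard carton where they are.

Things in the scene. Friction and masses are not known exactly. Their poses are not given: they have to be found in the camera images.
- lunchbox: Open grey lunchbox fixed to the tray, 140 x 212 (y) x 75 high, walls and floor 4 thick. Origin: centre of underside; x from the black latch (front, 8 proud) to the back, y left, z up. A partition 6 thick at y=0 makes left (+y) and right bottom compartments 132 (x) x 83, centred at y=+-44.5, floor at z=4. Partition top and ledges 16 wide at both y ends are at z=52; opening above them 132 x 204.
- divider: Loose white plastic divider, a flat plate 120 (x) x 192 (y) x 5 thick, lying on the tray, with an upright handle in its centre: 50 long (x), 12 thick (y), its top 40 above the plate's underside. Either way round is right. Origin: centre of the underside; z up. 150 g.
- snack_pod: Loose teal silicone-look snack pod, round and rigid, 56 diameter, 40 high (sides straight from 6 to 34 high). Origin: centre of the underside; z up. About 120 g.
- glass_container: Loose small square glass container, 52 x 52 with a dark blue lid 54 x 54 (9 thick) on top, 42 high in all. Origin: centre of the underside; x and y along its sides; z up. About 220 g.
- fruit_tub: Loose round orange fruit tub with a paler orange lid, 52 diameter, 38 high. Origin: centre of the underside; z up. About 140 g.
- drink_bottle: Loose yellow drink bottle standing upright on the tray (whose floor is 10 above the work surface and has wire rails 48 high at its back and sides), body 60 diameter and straight up to 108 high, then a shoulder and a black cap of 38 diameter, 150 high in all. Origin: centre of the underside; z up. About 300 g.
- spice_jar: Bystander: loose amber spice jar with black cap and a plain label, 44 diameter, 65 high. Origin: centre of the underside. Not to be moved.
- mug: Bystander: loose blue mug, 80 diameter, 85 high, handle to its +y side. Origin: centre of the underside. Not to be moved.
- carton: Bystander: loose plain cardboard carton, 60 (x) x 90 (y) x 80 high. Origin: centre of the underside. Not to be moved.
Not all that is in view belongs to the job. Several things have the shape of the snack_pod; the one meant has the colours described above.

How it is judged (in metres and radians):
On the way, in this order (a step that is already met when the one before it is completed fails the run):
1. pod in the left and glass container in the right bottom compartment, upright and released (x of snack_pod in the frame of lunchbox between -0.045 and 0.045 m and y of snack_pod in the frame of lunchbox between 0.02 and 0.07 m and z of snack_pod in the frame of lunchbox between 0 and 0.01 m and angle between each of snack_pod, glass_container's own z axis and vertical below 0.12 rad and x of glass_container in the frame of lunchbox between -0.045 and 0.045 m and y of glass_container in the frame of lunchbox between -0.07 and -0.02 m and z of glass_container in the frame of lunchbox between 0 and 0.01 m and contact force between the fingers and snack_pod below 0.1 N and contact force between the fingers and glass_container below 0.1 N), for 0.2 s.
2. divider lying on the ledges over them, released (x of snack_pod in the frame of lunchbox between -0.045 and 0.045 m and y of snack_pod in the frame of lunchbox between 0.02 and 0.07 m and z of snack_pod in the frame of lunchbox between 0 and 0.01 m and angle between each of snack_pod, glass_container's own z axis and vertical below 0.12 rad and x of glass_container in the frame of lunchbox between -0.045 and 0.045 m and y of glass_container in the frame of lunchbox between -0.07 and -0.02 m and z of glass_container in the frame of lunchbox between 0 and 0.01 m and x of divider in the frame of lunchbox between -0.012 and 0.012 m and y of divider in the frame of lunchbox between -0.012 and 0.012 m and z of divider in the frame of lunchbox between 0.047 and 0.057 m and angle between divider's own z axis and vertical below 0.06 rad and contact force between the fingers and divider below 0.1 N), for 0.2 s.
3. orange tub upright on the divider, right of its handle, released (x of divider in the frame of lunchbox between -0.012 and 0.012 m and y of divider in the frame of lunchbox between -0.012 and 0.012 m and z of divider in the frame of lunchbox between 0.047 and 0.057 m and angle between divider's own z axis and vertical below 0.06 rad and x of fruit_tub in the frame of lunchbox between -0.045 and 0.045 m and y of fruit_tub in the frame of lunchbox between -0.082 and -0.025 m and z of fruit_tub in the frame of lunchbox between 0.052 and 0.063 m and angle between fruit_tub's own z axis and vertical below 0.12 rad and contact force between the fingers and fruit_tub below 0.1 N), for 0.2 s.
At the end, for the whole second after the job is handed in: Pod on the left, glass on the right compartment floor; divider flat on the ledges (12 mm, 0.06 rad); tub on it, 25 to 82 mm right of the middle; bottle on the tray 95 to 165 mm behind the box's centre, within 45 mm of its middle line; all upright (0.1 rad), released, at rest (all of step 1 and all of step 3 and x of drink_bottle in the frame of lunchbox between 0.095 and 0.165 m and y of drink_bottle in the frame of lunchbox between -0.045 and 0.045 m and z of drink_bottle in the frame of lunchbox between -0.006 and 0.006 m and angle between drink_bottle's own z axis and vertical below 0.1 rad and linear speed of each of snack_pod, glass_container, divider, fruit_tub, drink_bottle below 0.03 m/s and contact force between the fingers and divider below 0.1 N and contact force between the fingers and drink_bottle below 0.1 N); the robot touches nothing.
It fails at once if the glass container is dropped (faster than 0.7 m/s with no finger holding it) (linear speed of glass_container above 0.7 m/s and contact force between the fingers and glass_container below 0.1 N).
It fails at once if the spice jar, the mug or the carton is moved by more than 20 mm (distance of any of spice_jar, mug, carton from where it was at the start of the episode above 0.02 m).
It also fails if it takes over 138 s, if anything falls off the work surface, if the arm or the gripper's body presses on something with over 40 N, if the wrist force passes 120 N, or if a joint passes its speed limit or range.

ROBOT

A 7-joint arm with a two-finger parallel gripper is mounted at the origin on the work surface. World frame = base frame: x ahead of the robot, y to its left, z up, the work surface at z = 0. Lengths are in mm, angles in rad, forces in N, time in s.
With the tool pointing down it reaches from about 425 to 875 mm from the base axis. Payload 8.4 kg.
Tool frame: the origin (TCP) lies at the very end of the fingers, on their centre line; the grasp point (between the pads) lies 19 mm behind it; x points along the fingers, y is the direction in which the jaws open and shut, and the axes are right-handed (so a half turn about x gives the same grasp; the last joint's range is limited). The gripper opens to 87 mm and grips with 3 to 60 N. Pads are 19 mm wide; open, the fingers measure 117 mm over their backs; the gripper's body (75 mm by 190 mm) begins 51 mm behind the grasp point.
Start: joints at [1.199, 0.333, 0.04, 1.465, -0.013, 1.343, -0.059], TCP at [175.107, -625.94, 222.546] pointing down, gripper open.
Joint ranges: [-2.58, 2.58], [-0.38, 2.09], [-1.3, 1.39], [0.25, 2.4], [-1.5, 4.64], [0.08, 2.09], [-2.65, 2.65]. Speed limits (rad/s): [2.22, 2.22, 2.79, 2.79, 3.14, 3.14, 3.14].

INTERFACE

Orientations are given as a unit quaternion [x, y, z, w].
In Python, from bench import status, vision, manip gives the robot as it stands. The module is installed in compiled form; this text tells all that it offers.
- The arm moves only by the tool drive_tool, never from a script. Its arguments are lists of equal length, an entry for each row: "dp": the shift along the tool's x, y, z in m, a list of three; "rotation": the turn, a rotation vector about the tool's x, y, z in rad, a list of three; "fingers": the opening in per cent of the stroke, from 0 (shut) to 100 (fully open). A call has 1 to 12 rows; each row is the pose to reach, as a shift and turn from the pose measured when the call began, along the tool's axes at that moment; what a row does not reach only later rows make up. A row lasts 1/8 s, in which the tool goes at most 62.5 mm and 10.7 degrees, less where a joint would pass 70% of its speed; a pose out of reach is approached as far as the arm can. A call with a gripper value outside its range is refused whole. The fingers move at their own pace and stop on an object; the grip force is fixed at half the most. Time passes only in rows, so rows that repeat a pose let the fingers close. It gives the time, the measured TCP pose, the force and the opening at its end, in the units of the state.
- status.get_obs(): the state, without advancing time (a new reading comes with each control period).
- vision.read_camera(name): name is "scene" or "side" or "wrist"; returns (picture, depth): 480x640x3 uint8, red, green, blue; 480x640 float32, mm along the optical axis (not along the pixel's ray), 0 where there is no reading.
- vision.camera_params(name): a dict with "vertical_fov" (degrees; the focal length in pixels is half the picture's height over the tangent of half this angle, whatever the lens; pixels are square), "cx", "cy" (the principal point, pixels), "view" (4x4, takes a point from world to camera coordinates); the wrist camera has in their place "mount" (4x4, takes a point from camera to tool coordinates, whose origin is the TCP and whose axes are the tool frame's). Camera axes: x right, y down, z forward; pixel columns grow to the right and rows downward; lengths in mm; the calibration is good to about 2 mm. The wrist camera is an equidistant fisheye: a pixel r from the principal point sees the ray r / f radians off the axis. A picture is of the moment at which its call begins: read the wrist's pose just before it. camera_params takes no time and is no camera call.
- manip.finish_job(): hands the job in, once; it reports no verdict.
The state is a dict: "clock": time; "qpos": joint angles; "joint_vel": joint speeds; "tau": joint torques, N m; "ee_pos": TCP position; "orientation": TCP orientation; "contact_force": force on the tool from outside, world axes, zero at the start; "ft_torque": the same for the moment, N m; "width": opening from 0.0 (shut) to 1.0 (fully open).
Only numpy, scipy, OpenCV 4.12 (cv2) and the standard library are available. Lean on these libraries where they do the work, as an engineer would, in place of code of your own. Each camera call takes 0.05 s, during which the arm holds its last target.

## Working session

There is one attempt and no reset: what is moved stays moved. The work goes in short steps, Python scripts to look and compute and a tool call to move; the robot and the scene stay as the last step left them, time stands still between calls to the robot, and variables do not carry over. Pictures are saved under pics/ and viewed, and the job is handed in when it is done.

Besides the shell and the picture viewer there is one more tool, called after "Call:" as name(argument=value, ...), one argument or row to a line, values as JSON. drive_tool: Moves the arm, as the interface text tells. Its arguments: {"type":"object","properties":{"dp":{"type":"array"},"rotation":{"type":"array"},"fingers":{"type":"array"}},"required":["dp","rotation","fingers"]}

```bash
mkdir -p pics
python3 - <<'E'
from bench import status, vision, manip
import cv2,numpy as np
o=status.get_obs()
for k in o: print(k,np.round(np.array(o[k]),3).tolist())
for n in ("scene","side","wrist"):
    p,d=vision.read_camera(n); cv2.imwrite(f"pics/{n}0.png",p[:,:,::-1]); np.savez(f"{n}0.npz",p=p,d=d)
    c=vision.camera_params(n); print(n,{k:np.round(np.array(v),4).tolist() for k,v in c.items()}, d.min(),d.max())
E
```

```text
clock 0.0
qpos [1.199, 0.334, 0.04, 1.466, -0.013, 1.343, -0.059]
joint_vel [0.002, 0.0, -0.001, 0.0, -0.001, 0.001, 0.001]
tau [0.002, -65.637, 1.336, -40.38, -0.06, 0.045, 0.0]
ee_pos [174.97, -625.533, 221.673]
orientation [-0.7, -0.097, 0.701, -0.096]
contact_force [0.269, 0.205, -0.043]
ft_torque [0.033, 0.033, -0.018]
width 1.003
scene {'vertical_fov': 57.5006, 'cx': 318.0739, 'cy': 245.7155, 'view': [[-0.3533, 0.9355, -0.0083, 107.2219], [0.7169, 0.265, -0.6448, -400.1553], [-0.601, -0.2338, -0.7643, 1361.8305], [0.0, 0.0, 0.0, 1.0]]} 0.0 3479.6877
side {'vertical_fov': 44.1168, 'cx': 313.2965, 'cy': 234.9802, 'view': [[-0.9952, -0.0978, -0.0042, 588.6839], [-0.0674, 0.716, -0.6949, 15.5202], [0.071, -0.6912, -0.7191, 1493.0172], [0.0, 0.0, 0.0, 1.0]]} 0.0 3659.6814
wrist {'vertical_fov': 65.7065, 'cx': 320.9147, 'cy': 239.801, 'mount': [[0.0001, -0.3012, 0.9536, -160.6854], [1.0, 0.0, -0.0001, -0.7819], [-0.0, 0.9536, 0.3012, -82.6773], [0.0, 0.0, 0.0, 1.0]]} 0.0 1388.4945
```

View pics/scene0.png

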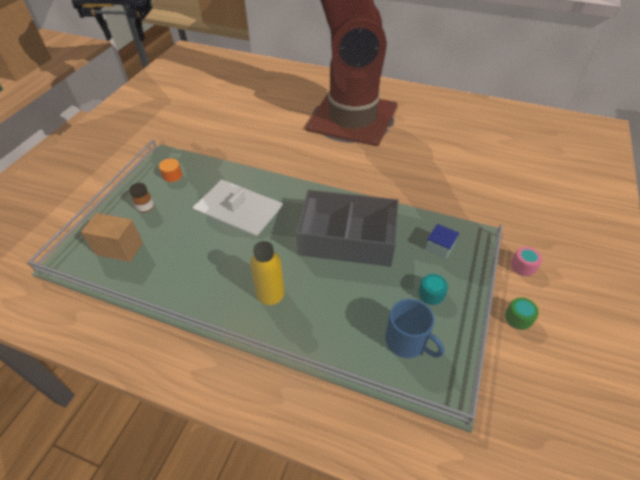

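View pics/side0.png

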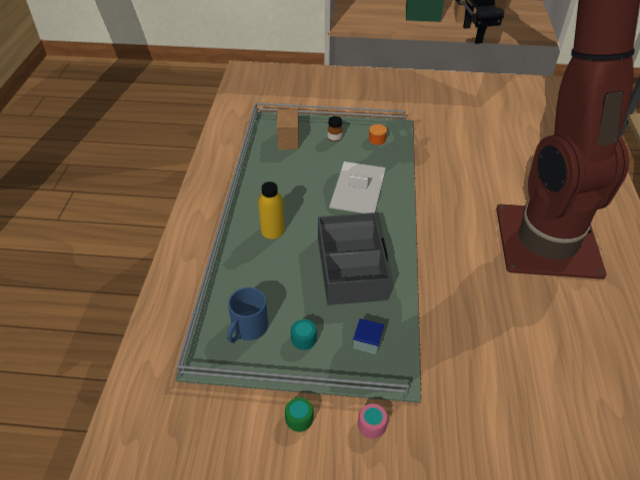

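View pics/wrist0.png

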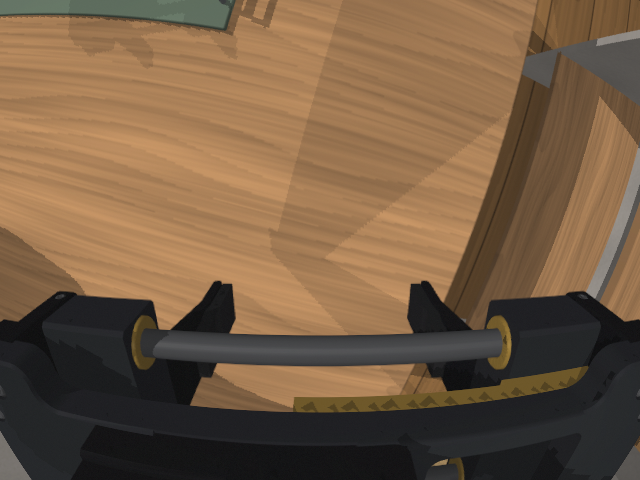

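The scene view shows the lunchbox at (350,228), glass (443,238), teal pod (433,289), divider (238,207), orange tub (170,170), bottle (268,275), mug (412,328), jar (141,197) and carton (113,237). The pink and green pods are decoys. Next I measure positions.

```bash
cat > h.py <<'E'
import numpy as np,cv2
from bench import status, vision, manip
from scipy.spatial.transform import Rotation as R
def f_of(c): return 240/np.tan(np.radians(c["vertical_fov"])/2)
def rays(n,u,v,obs=None):
    c=vision.camera_params(n);f=f_of(c)
    a=(np.asarray(u,float)-c["cx"])/f;b=(np.asarray(v,float)-c["cy"])/f
    if n=="wrist":
        r=np.hypot(a,b);s=np.where(r>1e-9,np.sin(r)/np.maximum(r,1e-9),1)
        d=np.stack([a*s,b*s,np.cos(r)],-1)
        M=np.array(c["mount"]);Rt=R.from_quat(obs["orientation"]).as_matrix()
        return Rt@M[:3,3]+np.array(obs["ee_pos"]), d@(Rt@M[:3,:3]).T, d
    d=np.stack([a,b,np.ones_like(a)],-1);V=np.array(c["view"])
    return -V[:3,:3].T@V[:3,3], d@V[:3,:3], d
def plane(n,u,v,z,obs=None):
    o,w,_=rays(n,u,v,obs); return o+w*((z-o[2])/w[...,2])[...,None]
def cloud(n,d,obs=None):
    v,u=np.mgrid[:480,:640];o,w,dc=rays(n,u,v,obs)
    return o+w*(d/dc[...,2])[...,None]
def hsv(p): return cv2.cvtColor(p,cv2.COLOR_RGB2HSV)
def mask(p,lo,hi): return cv2.inRange(hsv(p),np.array(lo),np.array(hi))>0
def biggest(m):
    n,l,s,c=cv2.connectedComponentsWithStats(m.astype(np.uint8)); 
    return l==1+np.argmax(s[1:,4])
E
python3 - <<'E'
from h import *
for n in ("scene","side"):
    z=np.load(n+"0.npz");p,d=z["p"],z["d"];C=cloud(n,d);H=hsv(p)
    pts=dict(scene=dict(tray=(200,270),table=(560,150),div=(265,205),glass=(444,236),pod=(433,281),tub=(170,163),bot=(264,248),body=(268,285),mug=(410,340),jar=(139,188),carton=(113,222),boxrim=(350,195),part=(348,215),lid2=(528,255)),
     side=dict(tray=(280,280),table=(450,300),div=(347,200),glass=(369,329),pod=(304,327),tub=(377,129),bot=(269,187),body=(271,220),mug=(250,320),jar=(335,122),carton=(288,117),part=(358,256)))[n]
    for k,(u,v) in pts.items(): print(n,k,p[v,u],H[v,u],np.round(C[v,u]),np.round(d[v,u]))
E
```

```text
scene tray [113 128 109] [ 54  38 128] [ 692. -132.   11.] 968.0
scene table [182 137  99] [ 14 116 182] [-45. 605.   1.] 1246.0
scene div [185 181 173] [ 20  17 185] [462. -82.  16.] 1091.0
scene glass [ 59  64 121] [118 131 121] [444. 353.  52.] 972.0
scene pod [ 40 147 142] [ 89 186 147] [574. 354.  51.] 895.0
scene tub [218 141  66] [ 15 178 218] [ 433. -367.   47.] 1151.0
scene bot [69 68 62] [26 26 69] [693.  41. 161.] 812.0
scene body [169 138  45] [ 23 187 169] [720.  54.  83.] 853.0
scene mug [ 63  80 101] [107  96 101] [737. 340.  78.] 780.0
scene jar [66 59 53] [14 50 66] [ 566. -359.   75.] 1048.0
scene carton [171 127  86] [ 14 127 171] [ 690. -333.   90.] 957.0
scene boxrim [89 86 83] [15 17 89] [426. 126.  86.] 1011.0
scene part [85 82 79] [15 18 85] [425. 124.  19.] 1063.0
scene lid2 [ 62 147 138] [ 87 147 147] [426. 534.  41.] 950.0
side tray [ 91 105  89] [ 56  39 105] [651. 199.  11.] 1394.0
side table [129  98  67] [ 15 123 129] [255. 214.   3.] 1361.0
side div [162 160 153] [ 23  14 162] [510. -86.  18.] 1576.0
side glass [21 35 97] [114 200  97] [440. 349.  56.] 1242.0
side pod [ 28 125 118] [ 88 198 125] [576. 353.  50.] 1254.0
side tub [186 116  51] [ 14 185 186] [ 439. -363.   53.] 1737.0
side bot [18 19 18] [60 13 19] [692.  42. 161.] 1397.0
side body [153 122  27] [ 23 210 153] [688.  67.  78.] 1439.0
side mug [44 65 86] [105 125  86] [686. 370.  84.] 1225.0
side jar [18 20 20] [90 26 20] [ 563. -356.   74.] 1726.0
side carton [147 109  71] [ 15 132 147] [ 698. -340.   94.] 1710.0
side part [71 72 72] [90  4 72] [472. 144.  54.] 1388.0
```

Run:
```python
from h import *
for n in ("scene","side"):
    z=np.load(n+"0.npz");p,d=z["p"],z["d"];C=cloud(n,d);ok=d>0
    H=hsv(p); Z=C[...,2]
    def top(name,m,zlo,zhi):
        m=m&ok&(Z>zlo)&(Z<zhi)
        m=biggest(m);P=C[m]
        r=cv2.minAreaRect(P[:,:2].astype(np.float32)); c,rad=cv2.minEnclosingCircle(P[:,:2].astype(np.float32))
        print(n,name,m.sum(),"zmed %.1f"%np.median(P[:,2]),"rect",np.round(r[0],1),np.round(r[1],1),round(r[2],1),"circ",np.round(c,1),round(rad,1),"med",np.round(np.median(P[:,:2],0),1))
    hue=lambda lo,hi,s: (H[...,0]>=lo)&(H[...,0]<=hi)&(H[...,1]>s)
    reg=(C[...,0]>350)&(C[...,0]<820)&(abs(C[...,1])<450)
    top("pod",hue(83,95,120)&reg,46,56)
    top("glass",hue(108,125,100)&reg&(C[...,0]<520),47,60)
    top("tub",hue(8,22,120)&reg&(C[...,1]<-300)&(C[...,0]<500),44,56)
    top("cap",reg&(H[...,2]<110),150,170)
    top("botbody",reg&hue(18,30,150),30,110)
    top("jarcap",reg&(C[...,1]<-300)&(C[...,0]<640),70,82)
    top("carton",reg&(C[...,1]<-280)&(C[...,0]>600),85,98)
    top("mug",reg&hue(98,115,60)&(C[...,0]>600),88,100)
    top("rim",reg&(H[...,1]<60)&(C[...,0]<620)&(C[...,1]>0),78,95)
    top("divplate",reg&(H[...,1]<40)&(H[...,2]>120)&(C[...,1]<0),12,26)
    top("divhandle",reg&(H[...,1]<60)&(H[...,2]>90)&(C[...,1]<0)&(C[...,0]<600),38,60)
```

```text
scene pod 431 zmed 50.4 rect [579.3 357.5] [53.2 49.2] 31.6 circ [579.3 358.8] 27.4 med [581.8 357.9]
scene glass 410 zmed 52.2 rect [443.9 350.6] [51.5 53.6] 78.5 circ [443.6 350.4] 33.8 med [445.7 351.1]
scene tub 204 zmed 47.6 rect [ 438.3 -368.8] [53.9 47.1] 61.9 circ [ 436.8 -368.4] 27.9 med [ 439.9 -366.2]
scene cap 302 zmed 159.8 rect [694.1  39.8] [37.2 36.4] 75.2 circ [693.7  39.4] 19.5 med [696.5  41.2]
scene botbody 533 zmed 72.1 rect [710.2  56.1] [16.3 48.7] 45.4 circ [704.7  50.6] 24.4 med [715.7  57.6]
scene jarcap 171 zmed 74.7 rect [ 565.7 -362.9] [39.  38.7] 71.8 circ [ 564.  -365.1] 22.2 med [ 566.7 -361.9]
scene carton 896 zmed 89.9 rect [ 702.6 -340.4] [62.1 92.4] 6.6 circ [ 702.1 -339.1] 52.3 med [ 703.9 -337.1]
scene mug 383 zmed 94.1 rect [700.5 331.3] [78.2 77.2] 11.5 circ [700.  331.9] 40.0 med [706.2 331. ]
scene rim 810 zmed 83.8 rect [487.2 143.6] [145.4 211.9] 11.2 circ [486.2 143.1] 127.1 med [524.2 139. ]
scene divplate 2474 zmed 15.2 rect [ 482.  -147.7] [202.9 129.5] 81.7 circ [ 479.3 -148.6] 115.8 med [ 491.6 -135.7]
scene divhandle 126 zmed 48.1 re
[... 548 characters left out ...]
4.9] 4.8 circ [691.8  45.3] 30.1 med [686.5  63.5]
side jarcap 101 zmed 77.2 rect [ 563.5 -366.1] [35. 42.] 5.0 circ [ 562.5 -366.3] 22.6 med [ 562.7 -359.8]
side carton 406 zmed 93.4 rect [ 700.9 -338.8] [58.2 99.4] 6.7 circ [ 701.1 -338.2] 53.5 med [ 700.2 -332.3]
side mug 319 zmed 94.9 rect [698.6 333.2] [78.4 80.3] 26.2 circ [698.5 333.4] 41.5 med [700.4 342.5]
side rim 831 zmed 85.5 rect [483.1 142.8] [147.7 223.2] 11.1 circ [485.3 146. ] 128.2 med [477.7 151.6]
side divplate 1879 zmed 18.2 rect [ 483.5 -145.7] [202.9 122. ] 82.3 circ [ 483.4 -146.4] 111.7 med [ 484.8 -129.6]
side divhandle 127 zmed 49.9 rect [ 482.4 -146.6] [22.2 50.7] 78.0 circ [ 483.2 -143.8] 25.6 med [ 482.3 -142.9]
```

```bash
cat >> h.py <<'E'
def goal(x,y,z,deg):
    o=status.get_obs();R0=R.from_quat(o["orientation"]).as_matrix();best=None
    for a in (deg,deg+180):
        c,s=np.cos(np.radians(a)),np.sin(np.radians(a))
        Rg=np.array([[0,c,s],[0,s,-c],[-1,0,0]],float)
        rv=R.from_matrix(R0.T@Rg).as_rotvec()
        if best is None or np.linalg.norm(rv)<np.linalg.norm(best): best=rv
    dp=R0.T@(np.array([x,y,z])-o["ee_pos"])/1000
    print("goal",(x,y,z,deg),"dp",np.round(dp,4).tolist(),"rot",np.round(best,4).tolist(),"rows>=%.1f"%max(np.linalg.norm(dp)/.0625,np.degrees(np.linalg.norm(best))/10.7))
def st():
    o=status.get_obs();m=R.from_quat(o["orientation"]).as_matrix()
    print("t %.2f"%o["clock"],"tcp",np.round(o["ee_pos"],1),"down",np.round(m[:,0],3),"jaw %.1f"%np.degrees(np.arctan2(m[1,1],m[0,1])),"w %.3f"%o["width"],"F",np.round(o["contact_force"],1),"q",np.round(o["qpos"],2))
E
python3 - <<'E'
from h import *
st()
goal(442,351,220,-11.5)
z=np.load("scene0.npz");C=cloud("scene",z["d"]);m=(C[...,2]>40)&(C[...,2]<70)&(C[...,1]>395)&(C[...,1]<480)&(z["d"]>0)
print("rail",np.round(np.percentile(C[m],[5,50,95],axis=0)),m.sum())
E
```

```text
t 0.15 tcp [ 175.  -625.6  221.9] down [-0.     0.001 -1.   ] jaw -74.4 w 0.996 F [ 0.1  0.1 -0.3] q [ 1.2   0.33  0.04  1.47 -0.01  1.34 -0.06]
goal (442, 351, 220, -11.5) dp [0.0029, -0.8686, -0.5203] rot [-1.0973, -0.0006, 0.0011] rows>=16.2
rail [[-654.  401.   45.]
 [ 646.  468.   48.]
 [ 822.  472.   64.]] 1074
```

Run:
```python
from h import *
goal(450,-20,300,-30)
```

```text
goal (450, -20, 300, -30) dp [-0.0775, -0.5092, -0.428] rot [-0.7744, -0.0004, 0.0012] rows>=10.7
```

Call:
drive_tool(
  dp=[
    [-0.0775,-0.509,-0.428],
    [-0.0775,-0.509,-0.428],
    [-0.0775,-0.509,-0.428],
    [-0.0775,-0.509,-0.428],
    [-0.0775,-0.509,-0.428],
    [-0.0775,-0.509,-0.428],
    [-0.0775,-0.509,-0.428],
    [-0.0775,-0.509,-0.428],
    [-0.0775,-0.509,-0.428],
    [-0.0775,-0.509,-0.428],
    [-0.0775,-0.509,-0.428],
    [-0.0775,-0.509,-0.428],
  ],
  rotation=[
    [-0.774,0,0],
    [-0.774,0,0],
    [-0.774,0,0],
    [-0.774,0,0],
    [-0.774,0,0],
    [-0.774,0,0],
    [-0.774,0,0],
    [-0.774,0,0],
    [-0.774,0,0],
    [-0.774,0,0],
    [-0.774,0,0],
    [-0.774,0,0],
  ],
  fingers=[100,100,100,100,100,100,100,100,100,100,100,100],
)

```text
clock: 1.65
ee_pos: [450.9, -16.7, 300.3]
orientation: [0.612, 0.356, -0.611, 0.355]
contact_force: [-0.4, -0.7, 0.0]
width: 0.997
```

Run:
```python
from h import *
st()
o=status.get_obs();p,d=vision.read_camera("wrist");cv2.imwrite("pics/w1.png",p[:,:,::-1]);np.savez("w1.npz",p=p,d=d)
st()
goal(442,351,120,-11.5)
```

```text
t 1.65 tcp [450.9 -16.7 300.3] down [ 0.     0.002 -1.   ] jaw -29.7 w 0.997 F [-0.4 -0.7  0. ] q [ 0.69 -0.09 -0.69  1.76 -0.06  1.45 -0.5 ]
t 1.70 tcp [450.2 -19.  299.9] down [-0.001  0.001 -1.   ] jaw -29.8 w 0.999 F [ 0.4 -0.2 -0.2] q [ 0.69 -0.09 -0.69  1.77 -0.06  1.45 -0.5 ]
goal (442, 351, 120, -11.5) dp [0.1804, -0.1911, -0.3167] rot [-0.3202, -0.0009, 0.0009] rows>=6.6
```

View pics/w1.png

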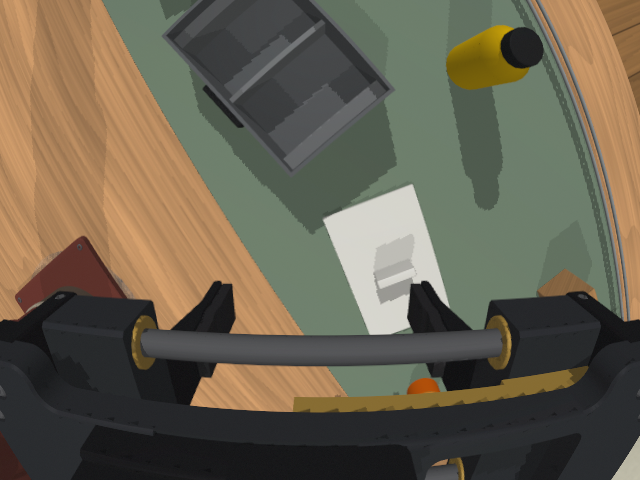

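Call:
drive_tool(
  dp=[
    [0.08,-0.191,-0.317],
    [0.08,-0.191,-0.317],
    [0.08,-0.191,-0.317],
    [0.08,-0.191,-0.317],
    [0.08,-0.191,-0.317],
    [0.08,-0.191,-0.317],
    [0.08,-0.191,-0.317],
    [0.16,-0.191,-0.317],
    [0.16,-0.191,-0.317],
    [0.16,-0.191,-0.317],
  ],
  rotation=[
    [-0.32,0,0],
    [-0.32,0,0],
    [-0.32,0,0],
    [-0.32,0,0],
    [-0.32,0,0],
    [-0.32,0,0],
    [-0.32,0,0],
    [-0.32,0,0],
    [-0.32,0,0],
    [-0.32,0,0],
  ],
  fingers=[100,100,100,100,100,100,100,100,100,100],
)

```text
clock: 2.95
ee_pos: [442.6, 349.4, 140.1]
orientation: [-0.547, -0.447, 0.549, -0.447]
contact_force: [-0.5, 0.1, 1.0]
width: 0.999
```

Run:
```python
from h import *
o=status.get_obs();p,d=vision.read_camera("wrist");cv2.imwrite("pics/w2.png",p[:,:,::-1])
st()
C=cloud("wrist",d,o);H=hsv(p)
m=(H[...,0]>=108)&(H[...,0]<=125)&(H[...,1]>100)&(C[...,2]>40)&(C[...,2]<65)&(d>0);m=biggest(m)
r=cv2.minAreaRect(C[m][:,:2].astype(np.float32));print(r,np.median(C[m][:,2]))
goal(442,351,24,-11.5)
```

```text
t 3.00 tcp [443.1 350.4 141.5] down [ 0.     0.001 -1.   ] jaw -11.6 w 0.997 F [-0.   0.8  1.2] q [ 0.09  0.39 -1.01  1.74  0.35  1.21 -1.22]
((440.2149963378906, 352.95257568359375), (54.313194274902344, 53.62826156616211), 78.23467254638672) 50.4950833676633
goal (442, 351, 24, -11.5) dp [0.1175, -0.0012, -0.0002] rot [-0.0017, -0.001, 0.0001] rows>=1.9
```

View pics/w2.png

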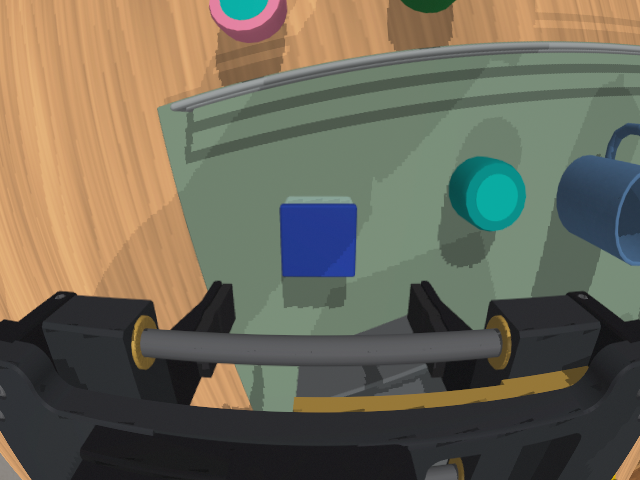

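Call:
drive_tool(
  dp=[
    [0.05,-0.002,-0.001],
    [0.09,-0.002,-0.001],
    [0.1175,-0.002,-0.001],
    [0.1175,-0.002,-0.001],
    [0.1175,-0.002,-0.001],
    [0.1175,-0.002,-0.001],
    [0.1175,-0.002,-0.001],
    [0.1175,-0.002,-0.001],
  ],
  rotation=[
    [0,0,0],
    [0,0,0],
    [0,0,0],
    [0,0,0],
    [0,0,0],
    [0,0,0],
    [0,0,0],
    [0,0,0],
  ],
  fingers=[100,100,100,100,40,40,40,40],
)

```text
clock: 4.0
ee_pos: [441.5, 352.0, 24.5]
orientation: [0.548, 0.447, -0.548, 0.447]
contact_force: [-3.3, 0.8, 1.4]
width: 0.633
```

Call:
drive_tool(
  dp=[
    [0,0,0],
    [-0.05,0,0],
    [-0.1,0,0],
    [-0.15,0,0],
    [-0.176,0,0],
    [-0.176,0,0],
  ],
  rotation=[
    [0,0,0],
    [0,0,0],
    [0,0,0],
    [0,0,0],
    [0,0,0],
    [0,0,0],
  ],
  fingers=[40,40,40,40,40,40],
)

```text
clock: 4.75
ee_pos: [442.1, 352.5, 202.1]
orientation: [0.55, 0.447, -0.546, 0.447]
contact_force: [0.1, -0.3, -2.1]
width: 0.608
```

Run:
```python
from h import *
st()
bx=np.array([485.5,143.5]);a=np.radians(11.2);Rb=np.array([[np.cos(a),-np.sin(a)],[np.sin(a),np.cos(a)]])
print(bx+Rb@[0,-44.5],bx+Rb@[0,44.5])
g=bx+Rb@[0,-46]
goal(g[0],g[1],200,11.2)
```

```text
t 4.75 tcp [442.1 352.5 202.1] down [ 0.003  0.003 -1.   ] jaw -11.6 w 0.608 F [ 0.1 -0.3 -2.1] q [ 0.12  0.33 -1.05  1.67  0.3   1.31 -1.19]
[494.14342863  99.84749559] [476.85657137 187.15250441]
goal (np.float64(494.43478015611873), np.float64(98.37606285393719), 200, 11.2) dp [0.0016, 0.1024, 0.2384] rot [-0.3981, -0.0027, -0.0034] rows>=4.2
```

Call:
drive_tool(
  dp=[
    [0.001,0.102,0.238],
    [0.001,0.102,0.238],
    [0.001,0.102,0.238],
    [0.001,0.102,0.238],
    [0.001,0.102,0.238],
    [0.001,0.102,0.238],
    [0.001,0.102,0.238],
    [0.001,0.102,0.238],
  ],
  rotation=[
    [-0.2,0,0],
    [-0.4,0,0],
    [-0.398,-0.003,-0.003],
    [-0.398,-0.003,-0.003],
    [-0.398,-0.003,-0.003],
    [-0.398,-0.003,-0.003],
    [-0.398,-0.003,-0.003],
    [-0.398,-0.003,-0.003],
  ],
  fingers=[40,40,40,40,40,40,40,40],
)

```text
clock: 5.75
ee_pos: [493.6, 100.3, 200.3]
orientation: [0.448, 0.547, -0.448, 0.547]
contact_force: [0.7, -0.3, -1.6]
width: 0.615
```

Run:
```python
from h import *
o=status.get_obs();p,d=vision.read_camera("wrist");cv2.imwrite("pics/w3.png",p[:,:,::-1])
st()
C=cloud("wrist",d,o);m=(C[...,2]>78)&(C[...,2]<92)&(d>0)&(hsv(p)[...,1]<60)&(C[...,1]<300)&(C[...,0]>380)&(C[...,0]<600);m=biggest(m)
r=cv2.minAreaRect(C[m][:,:2].astype(np.float32));print(r,np.median(C[m][:,2]),m.sum())
cv2.imwrite("pics/w3m.png",m.astype(np.uint8)*255)
```

```text
t 5.80 tcp [493.7 100.2 200.4] down [ 0.  0. -1.] jaw 11.3 w 0.612 F [-0.9 -0.5 -1.6] q [ 0.72  0.17 -1.09  1.8   0.16  1.26 -0.21]
((486.4584045410156, 145.39659118652344), (141.20706176757812, 210.83567810058594), 11.169591903686523) 83.2775408988004 4427
```

View pics/w3.png

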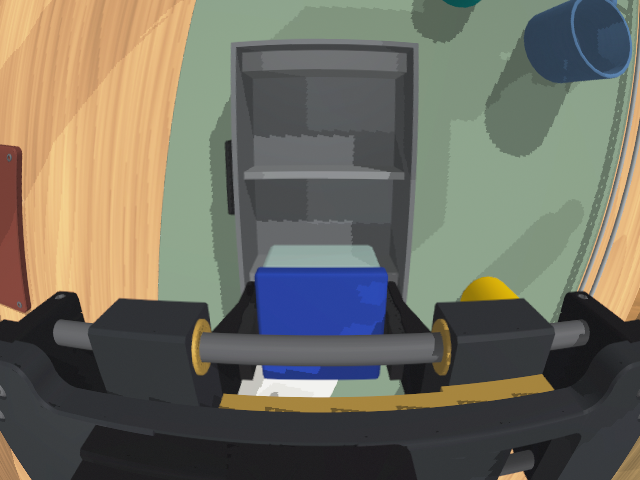

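Call:
drive_tool(
  dp=[
    [0.05,0.001,0],
    [0.1,0.001,0],
    [0.14,0.001,0],
    [0.16,0.001,0],
    [0.168,0.001,0],
    [0.171,0.001,0],
    [0.171,0.001,0],
    [0.171,0.001,0],
  ],
  rotation=[
    [0,0,0],
    [0,0,0],
    [0,0,0],
    [0,0,0],
    [0,0,0],
    [0,0,0],
    [0,0,0],
    [0,0,0],
  ],
  fingers=[40,40,40,40,40,40,40,40],
)

```text
clock: 6.8
ee_pos: [495.4, 100.4, 30.2]
orientation: [0.449, 0.546, -0.448, 0.547]
contact_force: [0.3, 0.7, -1.4]
width: 0.611
```

Call:
drive_tool(
  dp=[
    [0.002,0,0],
    [0.002,0,0],
    [0.002,0,0],
    [0.002,0,0],
    [0.002,0,0],
    [0.002,0,0],
  ],
  rotation=[
    [0,0,0],
    [0,0,0],
    [0,0,0],
    [0,0,0],
    [0,0,0],
    [0,0,0],
  ],
  fingers=[40,40,80,80,80,80],
)

```text
clock: 7.55
ee_pos: [495.4, 100.4, 28.3]
orientation: [0.449, 0.546, -0.448, 0.547]
contact_force: [-0.2, 0.8, 0.6]
width: 0.795
```

Call:
drive_tool(
  dp=[
    [-0.04,0,0],
    [-0.1,0,0],
    [-0.17,0,0],
    [-0.17,0,0],
    [-0.17,0,0],
  ],
  rotation=[
    [0,0,0],
    [0,0,0],
    [0,0,0],
    [0,0,0],
    [0,0,0],
  ],
  fingers=[80,80,80,100,100],
)

```text
clock: 8.18
ee_pos: [495.2, 100.1, 198.3]
orientation: [0.449, 0.546, -0.448, 0.548]
contact_force: [0.5, 0.5, -0.5]
width: 0.942
```

Run:
```python
from h import *
st()
goal(577.5,359,200,77.5)
goal(577.5,359,200,60)
goal(577.5,359,200,11)
goal(577.5,359,200,-45)
```

```text
t 8.18 tcp [495.2 100.1 198.3] down [ 0.002 -0.001 -1.   ] jaw 11.3 w 0.942 F [ 0.5  0.5 -0.5] q [ 0.73  0.18 -1.11  1.8   0.17  1.26 -0.22]
goal (577.5, 359, 200, 77.5) dp [-0.0017, 0.1313, -0.2378] rot [-1.1558, 0.0024, -0.0011] rows>=6.2
goal (577.5, 359, 200, 60) dp [-0.0017, 0.1313, -0.2378] rot [-0.8503, 0.0022, -0.0015] rows>=4.6
goal (577.5, 359, 200, 11) dp [-0.0017, 0.1313, -0.2378] rot [0.0049, 0.0013, -0.0022] rows>=4.3
goal (577.5, 359, 200, -45) dp [-0.0017, 0.1313, -0.2378] rot [0.9823, 0.0002, -0.0027] rows>=5.3
```

Call:
drive_tool(
  dp=[
    [0,0.131,-0.238],
    [0,0.131,-0.238],
    [0,0.131,-0.238],
    [0,0.131,-0.238],
    [0,0.131,-0.238],
    [0.04,0.131,-0.238],
    [0.08,0.131,-0.238],
    [0.08,0.131,-0.238],
  ],
  rotation=[
    [-0.15,0,0],
    [-0.3,0,0],
    [-0.45,0,0],
    [-0.6,0,0],
    [-0.75,0,0],
    [-0.85,0.002,-0.002],
    [-0.85,0.002,-0.002],
    [-0.85,0.002,-0.002],
  ],
  fingers=[100,100,100,100,100,100,100,100],
)

```text
clock: 9.18
ee_pos: [575.0, 357.4, 112.9]
orientation: [0.18, 0.685, -0.185, 0.681]
contact_force: [0.1, -0.3, 0.1]
width: 1.0
```

Run:
```python
from h import *
o=status.get_obs();p,d=vision.read_camera("wrist");cv2.imwrite("pics/w4.png",p[:,:,::-1])
st()
C=cloud("wrist",d,o);H=hsv(p)
m=(H[...,0]>=83)&(H[...,0]<=95)&(H[...,1]>120)&(C[...,2]>44)&(C[...,2]<56)&(d>0)&(C[...,1]<430);m=biggest(m)
r=cv2.minEnclosingCircle(C[m][:,:2].astype(np.float32));print(r,np.median(C[m],0))
goal(r[0][0],r[0][1],24,60)
```

```text
t 9.22 tcp [576.  358.5 115.9] down [-0.004 -0.002 -1.   ] jaw 60.0 w 0.998 F [-0.2  0.5  0.6] q [ 0.1   0.73 -1.1   1.47  0.65  1.35  0.  ]
((576.4423217773438, 360.18994140625), 27.212169647216797) [574.88387525 360.8645713   48.63037622]
goal (576.4423217773438, 360.18994140625, 24, 60) dp [0.0919, 0.0021, -0.0002] rot [0.0005, -0.0025, 0.0043] rows>=1.5
```

View pics/w4.png

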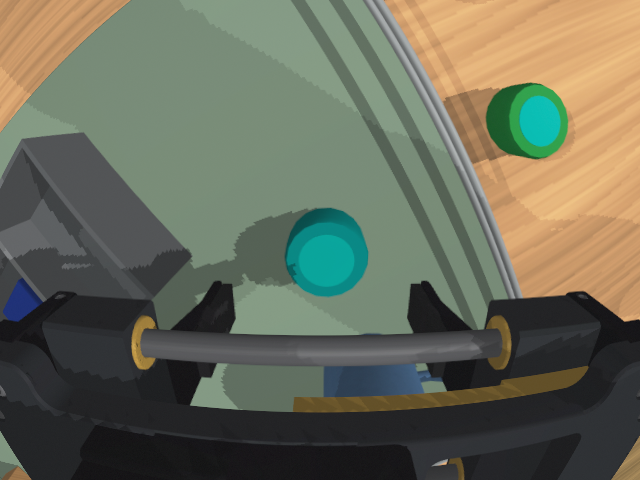

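Call:
drive_tool(
  dp=[
    [0.04,0.002,0],
    [0.08,0.002,0],
    [0.092,0.002,0],
    [0.092,0.002,0],
    [0.092,0.002,0],
    [0.092,0.002,0],
    [0.092,0.002,0],
    [0.092,0.002,0],
  ],
  rotation=[
    [0,-0.002,0.004],
    [0,-0.002,0.004],
    [0,-0.002,0.004],
    [0,-0.002,0.004],
    [0,-0.002,0.004],
    [0,-0.002,0.004],
    [0,-0.002,0.004],
    [0,-0.002,0.004],
  ],
  fingers=[100,100,100,100,40,40,40,40],
)

```text
clock: 10.22
ee_pos: [576.7, 360.0, 24.2]
orientation: [0.183, 0.683, -0.183, 0.683]
contact_force: [1.5, 1.0, 4.0]
width: 0.632
```

Call:
drive_tool(
  dp=[
    [0,0,0],
    [-0.05,0,0],
    [-0.1,0,0],
    [-0.15,0,0],
    [-0.176,0,0],
    [-0.176,0,0],
  ],
  rotation=[
    [0,0,0],
    [0,0,0],
    [0,0,0],
    [0,0,0],
    [0,0,0],
    [0,0,0],
  ],
  fingers=[40,40,40,40,40,40],
)

```text
clock: 10.98
ee_pos: [577.2, 360.9, 202.4]
orientation: [0.184, 0.682, -0.182, 0.684]
contact_force: [-0.3, -0.2, -1.6]
width: 0.635
```

Run:
```python
from h import *
st()
bx=np.array([486.2,144.8]);a=np.radians(11.2);Rb=np.array([[np.cos(a),-np.sin(a)],[np.sin(a),np.cos(a)]])
g=bx+Rb@[0,45.5]
goal(g[0],g[1],200,11.2)
```

```text
t 10.97 tcp [577.2 360.9 202.4] down [ 0.003  0.002 -1.   ] jaw 60.0 w 0.635 F [-0.3 -0.2 -1.6] q [ 0.1   0.66 -1.14  1.37  0.6   1.48  0.04]
goal (np.float64(477.3623370194913), np.float64(189.43345956838823), 200, 11.2) dp [0.0018, -0.1984, -0.0009] rot [0.8522, -0.0001, -0.0033] rows>=4.6
```

Call:
drive_tool(
  dp=[
    [0.002,-0.198,-0.001],
    [0.002,-0.198,-0.001],
    [0.002,-0.198,-0.001],
    [0.002,-0.198,-0.001],
    [0.002,-0.198,-0.001],
    [0.002,-0.198,-0.001],
    [0.002,-0.198,-0.001],
    [0.002,-0.198,-0.001],
  ],
  rotation=[
    [0.17,0,0],
    [0.34,0,0],
    [0.51,0,0],
    [0.68,0,0],
    [0.852,0,-0.003],
    [0.852,0,-0.003],
    [0.852,0,-0.003],
    [0.852,0,-0.003],
  ],
  fingers=[40,40,40,40,40,40,40,40],
)

```text
clock: 11.98
ee_pos: [477.2, 190.3, 199.4]
orientation: [0.448, 0.547, -0.448, 0.547]
contact_force: [0.2, -0.4, -0.7]
width: 0.633
```

Run:
```python
from h import *
o=status.get_obs();p,d=vision.read_camera("scene");cv2.imwrite("pics/s5.png",p[:,:,::-1])
st(); goal(477.4,189.4,28.3,11.2)
```

```text
t 12.03 tcp [477.3 190.2 199.5] down [-0.     0.001 -1.   ] jaw 11.3 w 0.632 F [ 0.3 -0.1 -0. ] q [ 0.59  0.23 -1.18  1.78  0.22  1.28 -0.44]
goal (477.4, 189.4, 28.3, 11.2) dp [0.1712, -0.0, 0.001] rot [0.0026, -0.0008, 0.0003] rows>=2.7
```

View pics/s5.png

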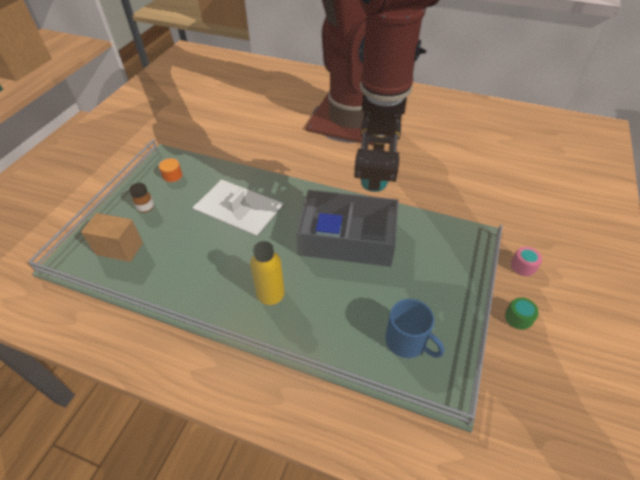

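The glass sits in the right compartment at (330,223), and the pod is held at (375,183). Lowering the pod.

Call:
drive_tool(
  dp=[
    [0.05,0,0.001],
    [0.1,0,0.001],
    [0.14,0,0.001],
    [0.16,0,0.001],
    [0.168,0,0.001],
    [0.171,0,0.001],
    [0.172,0,0.001],
    [0.172,0,0.001],
  ],
  rotation=[
    [0,0,0],
    [0,0,0],
    [0,0,0],
    [0,0,0],
    [0,0,0],
    [0,0,0],
    [0,0,0],
    [0,0,0],
  ],
  fingers=[40,40,40,40,40,40,40,40],
)

```text
clock: 13.02
ee_pos: [478.0, 189.4, 28.3]
orientation: [0.449, 0.547, -0.448, 0.547]
contact_force: [0.5, 0.8, -0.9]
width: 0.632
```

Call:
drive_tool(
  dp=[
    [0.001,0,0],
    [0.001,0,0],
    [0.001,0,0],
    [0.001,0,0],
    [0.001,0,0],
    [0.001,0,0],
  ],
  rotation=[
    [0,0,0],
    [0,0,0],
    [0,0,0],
    [0,0,0],
    [0,0,0],
    [0,0,0],
  ],
  fingers=[40,40,82,82,82,82],
)

```text
clock: 13.78
ee_pos: [478.0, 189.5, 27.3]
orientation: [0.449, 0.547, -0.448, 0.547]
contact_force: [-0.7, -0.2, -0.2]
width: 0.812
```

Call:
drive_tool(
  dp=[
    [-0.04,0,0],
    [-0.1,0,0],
    [-0.15,0,0],
    [-0.2,0,0],
    [-0.22,0,0],
    [-0.22,0,0],
  ],
  rotation=[
    [0,0,0],
    [0,0,0],
    [0,0,0],
    [0,0,0],
    [0,0,0],
    [0,0,0],
  ],
  fingers=[82,82,82,82,82,82],
)

```text
clock: 14.52
ee_pos: [478.3, 189.3, 247.9]
orientation: [0.449, 0.546, -0.448, 0.547]
contact_force: [-0.1, 0.3, -1.0]
width: 0.819
```

Run:
```python
from h import *
st()
goal(483,-146,200,82)
goal(483,-146,200,-98)
```

```text
t 14.53 tcp [478.3 189.3 247.9] down [ 0.003  0.001 -1.   ] jaw 11.3 w 0.819 F [-0.1  0.3 -1. ] q [ 0.63  0.19 -1.2   1.71  0.18  1.36 -0.4 ]
goal (483, -146, 200, 82) dp [0.0476, -0.0613, 0.3297] rot [-1.2338, 0.0015, -0.0025] rows>=6.6
goal (483, -146, 200, -98) dp [0.0476, -0.0613, 0.3297] rot [-1.2338, 0.0015, -0.0025] rows>=6.6
```

Call:
drive_tool(
  dp=[
    [0,-0.061,0.33],
    [0,-0.061,0.33],
    [0,-0.061,0.33],
    [0,-0.061,0.33],
    [0,-0.061,0.33],
    [0.05,-0.061,0.33],
    [0.05,-0.061,0.33],
    [0.05,-0.061,0.33],
    [0.05,-0.061,0.33],
    [0.05,-0.061,0.33],
    [0.05,-0.061,0.33],
  ],
  rotation=[
    [-0.16,0,0],
    [-0.32,0,0],
    [-0.48,0,0],
    [-0.64,0,0],
    [-0.8,0,0],
    [-0.96,0,0],
    [-1.12,0,0],
    [-1.234,0,0],
    [-1.234,0,-0.002],
    [-1.234,0,-0.002],
    [-1.234,0,-0.002],
  ],
  fingers=[80,80,80,80,60,60,60,60,60,60,60],
)

```text
clock: 15.9
ee_pos: [483.4, -145.8, 197.5]
orientation: [0.049, 0.705, -0.05, 0.706]
contact_force: [0.3, -0.4, 0.3]
width: 0.602
```

Run:
```python
from h import *
o=status.get_obs();p,d=vision.read_camera("wrist");cv2.imwrite("pics/w6.png",p[:,:,::-1]);np.savez("w6.npz",p=p,d=d,e=o["ee_pos"],q=o["orientation"])
p2,d2=vision.read_camera("side");cv2.imwrite("pics/side6.png",p2[:,:,::-1])
st()
C=cloud("wrist",d,o);H=hsv(p)
for nm,a,b in (("plate",11,19),("handle",44,54)):
    m=(H[...,1]<50)&(H[...,2]>120)&(C[...,2]>a)&(C[...,2]<b)&(d>0)&(C[...,1]<0)&(C[...,1]>-280);m=biggest(m)
    print(nm,m.sum(),cv2.minAreaRect(C[m][:,:2].astype(np.float32)),np.median(C[m][:,2]))
```

```text
t 16.00 tcp [ 483.4 -146.   197.7] down [ 0.002 -0.001 -1.   ] jaw 82.0 w 0.601 F [-0.3  0.4  0.3] q [ 1.22  0.18 -1.1   1.81  0.17  1.26  1.51]
plate 22786 ((482.8692626953125, -145.5978546142578), (192.9402618408203, 120.76399230957031), 82.07655334472656) 13.485503981847529
handle 721 ((482.6780700683594, -145.16485595703125), (10.587157249450684, 49.1513557434082), 81.86508178710938) 48.36989482604275
```

View pics/w6.png

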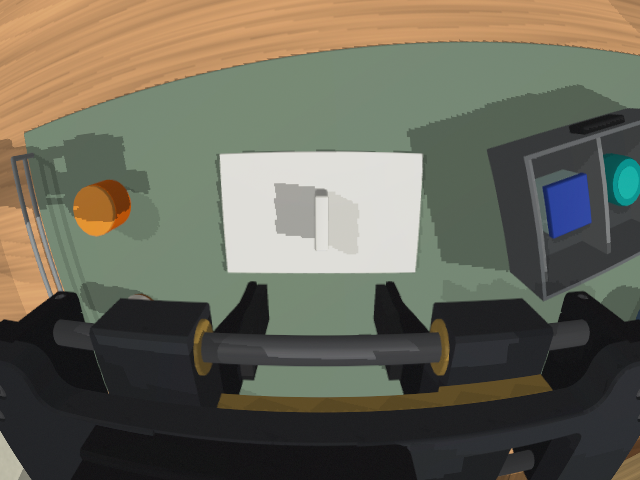

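View pics/side6.png

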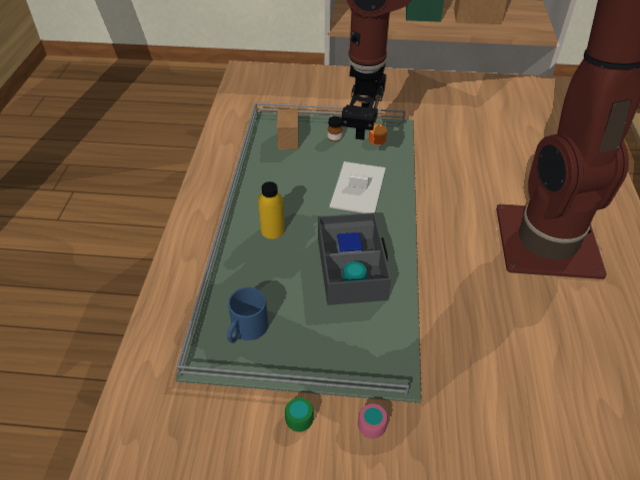

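Call:
drive_tool(
  dp=[
    [0.05,0,-0.001],
    [0.1,0,-0.001],
    [0.15,0,-0.001],
    [0.172,0,-0.001],
    [0.177,0,-0.001],
    [0.177,0,-0.001],
    [0.177,0,-0.001],
    [0.177,0,-0.001],
    [0.177,0,-0.001],
    [0.177,0,-0.001],
  ],
  rotation=[
    [0,0,0],
    [0,0,0],
    [0,0,0],
    [0,0,0],
    [0,0,0],
    [0,0,0],
    [0,0,0],
    [0,0,0],
    [0,0,0],
    [0,0,0],
  ],
  fingers=[60,60,60,60,60,60,0,0,0,0],
)

```text
clock: 17.25
ee_pos: [482.8, -146.2, 20.9]
orientation: [0.049, 0.705, -0.05, 0.706]
contact_force: [-0.1, 0.3, 0.4]
width: 0.232
```

Call:
drive_tool(
  dp=[
    [0,0,0],
    [-0.03,0,0],
    [-0.07,0,0],
    [-0.11,0,0],
    [-0.15,0,0],
    [-0.18,0,0],
    [-0.18,0,0],
  ],
  rotation=[
    [0,0,0],
    [0,0,0],
    [0,0,0],
    [0,0,0],
    [0,0,0],
    [0,0,0],
    [0,0,0],
  ],
  fingers=[0,0,0,0,0,0,0],
)

```text
clock: 18.12
ee_pos: [483.5, -146.2, 202.6]
orientation: [0.048, 0.704, -0.051, 0.707]
contact_force: [-0.3, 0.2, -2.1]
width: 0.133
```

Run:
```python
from h import *
o=status.get_obs();p,d=vision.read_camera("wrist");cv2.imwrite("pics/w7.png",p[:,:,::-1])
st()
C=cloud("wrist",d,o);H=hsv(p)
m=(H[...,1]<50)&(H[...,2]>120)&(C[...,2]>o["ee_pos"][2]-25)&(C[...,2]<o["ee_pos"][2])&(d>0);m=biggest(m)
print(m.sum(),cv2.minAreaRect(C[m][:,:2].astype(np.float32)),np.percentile(C[m][:,2],[1,25,50,75,99]))
goal(486.2,144.8,200,101.2)
```

```text
t 18.18 tcp [ 482.6 -146.1  201.1] down [ 0.003 -0.002 -1.   ] jaw 82.0 w 0.136 F [ 0.1  0.6 -2.2] q [ 1.24  0.17 -1.12  1.8   0.16  1.26  1.51]
43946 ((464.8870849609375, -142.89569091796875), (193.70179748535156, 82.08025360107422), 81.92786407470703) [193.56128507 194.69080453 195.12573465 195.54997344 196.59435133]
goal (486.2, 144.8, 200, 101.2) dp [0.0004, 0.2886, -0.0371] rot [-0.3357, 0.0025, 0.0026] rows>=4.7
```

View pics/w7.png

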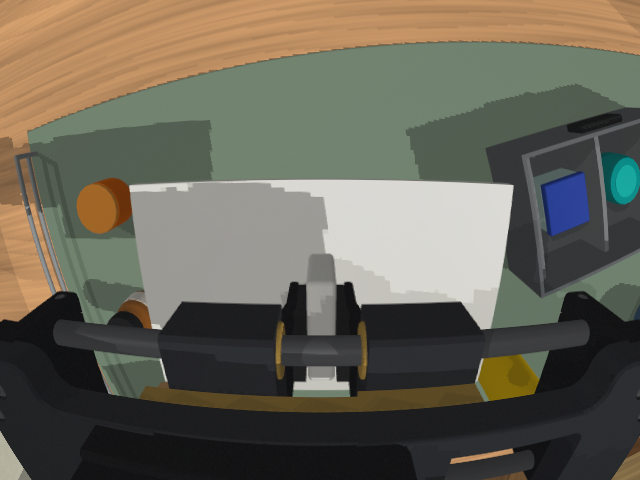

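Call:
drive_tool(
  dp=[
    [0,0.29,-0.037],
    [0,0.29,-0.037],
    [0,0.29,-0.037],
    [0,0.29,-0.037],
    [0,0.29,-0.037],
    [0,0.29,-0.037],
    [0.04,0.288,-0.037],
    [0.076,0.288,-0.037],
    [0.076,0.288,-0.037],
    [0.076,0.288,-0.037],
  ],
  rotation=[
    [-0.07,0,0],
    [-0.14,0,0],
    [-0.21,0,0],
    [-0.28,0,0],
    [-0.336,0.002,0.002],
    [-0.336,0.002,0.002],
    [-0.336,0.002,0.002],
    [-0.336,0.002,0.002],
    [-0.336,0.002,0.002],
    [-0.336,0.002,0.002],
  ],
  fingers=[0,0,0,0,0,0,0,0,0,0],
)

```text
clock: 19.42
ee_pos: [486.7, 143.9, 125.1]
orientation: [-0.069, 0.704, 0.069, 0.704]
contact_force: [0.3, 0.8, 0.2]
width: 0.136
```

Run:
```python
from h import *
st()
o=status.get_obs()
for n in ("scene","side","wrist"):
    p,d=vision.read_camera(n);cv2.imwrite(f"pics/{n}8.png",p[:,:,::-1])
    C=cloud(n,d,o);H=hsv(p)
    m=(H[...,1]<50)&(H[...,2]>110)&(C[...,2]>105)&(C[...,2]<128)&(d>0)&(C[...,0]<600)&(C[...,0]>380)&(abs(C[...,1]-145)<150);m=biggest(m)
    print(n,m.sum(),cv2.minAreaRect(C[m][:,:2].astype(np.float32)),np.median(C[m][:,2]))
    if n=="wrist": 
        m=(C[...,2]>78)&(C[...,2]<92)&(d>0)&(H[...,1]<60)&(C[...,0]>380)&(C[...,0]<600)&(abs(C[...,1]-145)<150);print("rim",m.sum(),cv2.minAreaRect(C[m][:,:2].astype(np.float32)))
st()
goal(485.5,144.3,125,101.2)
```

```text
t 19.43 tcp [486.7 143.9 125.1] down [ 0. -0. -1.] jaw 101.2 w 0.136 F [0.3 0.8 0.2] q [ 0.66  0.33 -1.19  1.89  0.33  1.15  1.12]
scene 3188 ((488.1251220703125, 143.533447265625), (123.43534851074219, 192.50584411621094), 11.653346061706543) 119.37912020806152
side 2107 ((487.21197509765625, 143.75222778320312), (121.1937255859375, 197.32003784179688), 11.172738075256348) 121.9861246837869
wrist 44346 ((468.1152648925781, 141.06517028808594), (82.03010559082031, 193.2313690185547), 11.192773818969727) 117.72573507699242
rim 3044 ((424.7455139160156, 132.1731414794922), (16.349496841430664, 212.70806884765625), 11.094371795654297)
t 19.57 tcp [487.3 144.1 125.7] down [ 0.002 -0.    -1.   ] jaw 101.2 w 0.133 F [ 0.  1. -2.] q [ 0.66  0.33 -1.19  1.89  0.33  1.15  1.12]
goal (485.5, 144.3, 125, 101.2) dp [0.0007, 0.0006, -0.0017] rot [-0.0003, 0.0022, 0.0009] rows>=0.0
```

View pics/wrist8.png

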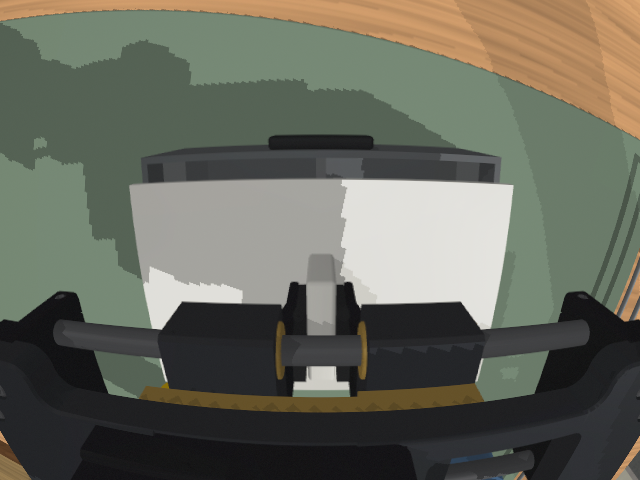

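View pics/scene8.png

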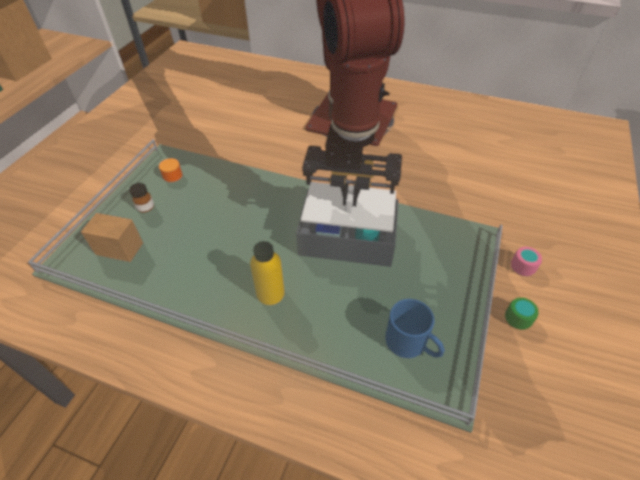

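View pics/side8.png

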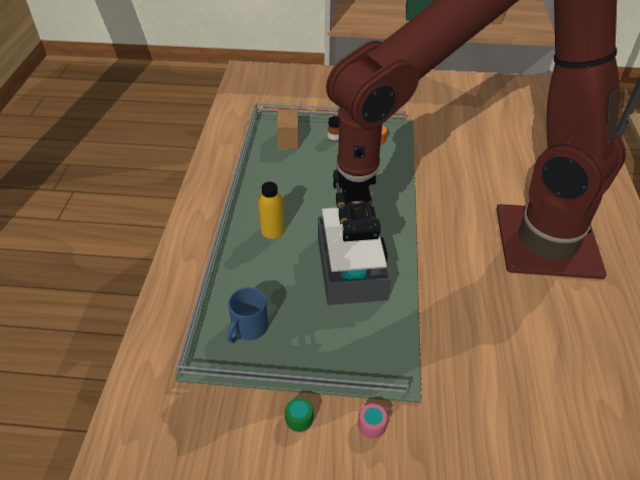

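Call:
drive_tool(
  dp=[
    [0,0,-0.0016],
    [0.015,0,-0.0016],
    [0.025,0,-0.0016],
    [0.035,0,-0.0016],
    [0.043,0,-0.0016],
    [0.048,0,-0.0016],
    [0.051,0,-0.0016],
    [0.051,0,-0.0016],
    [0.051,0,-0.0016],
  ],
  rotation=[
    [0,0.001,0.001],
    [0,0.001,0.001],
    [0,0.001,0.001],
    [0,0.001,0.001],
    [0,0.001,0.001],
    [0,0.001,0.001],
    [0,0.001,0.001],
    [0,0.001,0.001],
    [0,0.001,0.001],
  ],
  fingers=[0,0,0,0,0,0,0,0,0],
)

```text
clock: 20.7
ee_pos: [486.0, 143.8, 74.9]
orientation: [-0.069, 0.703, 0.069, 0.704]
contact_force: [-0.8, 0.8, -1.0]
width: 0.134
```

Run:
```python
from h import *
st()
p,d=vision.read_camera("wrist");cv2.imwrite("pics/w9.png",p[:,:,::-1])
st()
```

```text
t 20.70 tcp [486.  143.8  74.9] down [ 0.002  0.    -1.   ] jaw 101.2 w 0.134 F [-0.8  0.8 -1. ] q [ 0.6   0.39 -1.13  1.94  0.41  1.06  1.06]
t 20.75 tcp [486.  143.7  74.9] down [ 0.002  0.    -1.   ] jaw 101.2 w 0.133 F [-0.3 -0.4 -2. ] q [ 0.6   0.39 -1.13  1.94  0.41  1.06  1.06]
```

View pics/w9.png

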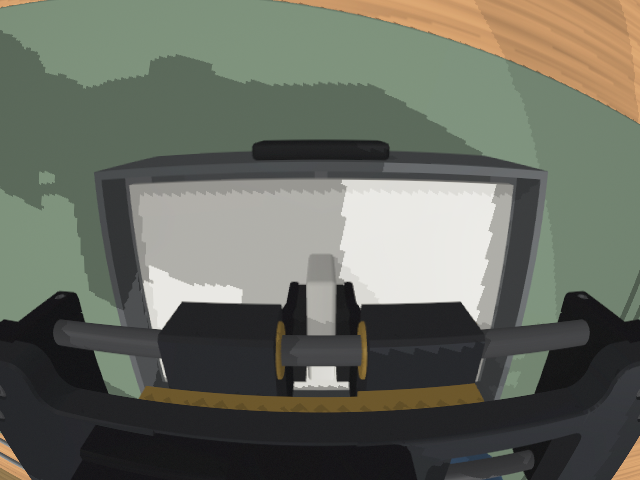

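The divider is well inside the opening, with even gaps left and right and no contact yet. I lower it the last 2 mm and release.

Call:
drive_tool(
  dp=[
    [0.002,0,0],
    [0.002,0,0],
    [0.002,0,0],
    [0.002,0,0],
    [0.002,0,0],
    [0.002,0,0],
    [0.002,0,0],
  ],
  rotation=[
    [0,0,0],
    [0,0,0],
    [0,0,0],
    [0,0,0],
    [0,0,0],
    [0,0,0],
    [0,0,0],
  ],
  fingers=[0,0,40,40,40,40,40],
)

```text
clock: 21.62
ee_pos: [486.1, 143.8, 73.0]
orientation: [-0.069, 0.703, 0.069, 0.704]
contact_force: [0.6, -0.5, -0.2]
width: 0.401
```

Call:
drive_tool(
  dp=[
    [-0.03,0,0],
    [-0.07,0,0],
    [-0.12,0,0],
    [-0.15,0,0],
    [-0.15,0,0],
  ],
  rotation=[
    [0,0,0],
    [0,0,0],
    [0,0,0],
    [0,0,0],
    [0,0,0],
  ],
  fingers=[40,40,40,40,60],
)

```text
clock: 22.25
ee_pos: [486.9, 144.2, 225.0]
orientation: [-0.069, 0.702, 0.069, 0.706]
contact_force: [-0.1, -0.3, -0.9]
width: 0.456
```

Run:
```python
from h import *
o=status.get_obs();p,d=vision.read_camera("wrist");cv2.imwrite("pics/w10.png",p[:,:,::-1])
st()
C=cloud("wrist",d,o);H=hsv(p)
base=(d>0)&(C[...,0]>380)&(C[...,0]<600)&(abs(C[...,1]-145)<150)
m=biggest((H[...,1]<50)&(H[...,2]>120)&(C[...,2]>58)&(C[...,2]<72)&base)
print("div",m.sum(),cv2.minAreaRect(C[m][:,:2].astype(np.float32)),np.percentile(C[m][:,2],[5,50,95]))
P=C[m];A=np.c_[P[:,:2],np.ones(len(P))];print("tilt",np.linalg.lstsq(A,P[:,2],rcond=None)[0][:2])
m=biggest((C[...,2]>78)&(C[...,2]<92)&(H[...,1]<60)&base);print("rim",m.sum(),cv2.minAreaRect(C[m][:,:2].astype(np.float32)))
goal(437,-367,200,90);goal(437,-367,200,45);goal(437,-367,200,0)
```

```text
t 22.30 tcp [486.2 143.7 223.4] down [ 0.003 -0.    -1.   ] jaw 101.2 w 0.487 F [ 0.7 -0.3 -0.2] q [ 0.75  0.19 -1.23  1.76  0.19  1.32  1.24]
div 25824 ((486.3206481933594, 144.28065490722656), (120.18050384521484, 196.1053924560547), 11.1572904586792) [64.26695474 65.46921204 66.63674727]
tilt [-9.78329188e-04 -3.05247786e-05]
rim 3659 ((486.6728515625, 144.44686889648438), (140.9862823486328, 213.08004760742188), 11.299027442932129)
goal (437, -367, 200, 90) dp [0.0234, -0.4915, -0.1472] rot [0.1947, 0.0033, 0.0005] rows>=8.2
goal (437, -367, 200, 45) dp [0.0234, -0.4915, -0.1472] rot [0.9801, 0.0034, -0.0008] rows>=8.2
goal (437, -367, 200, 0) dp [0.0234, -0.4915, -0.1472] rot [-1.3761, 0.0021, 0.003] rows>=8.2
```

View pics/w10.png

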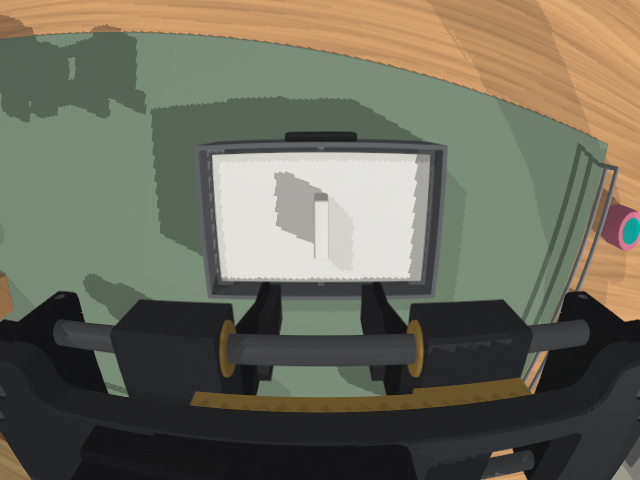

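Call:
drive_tool(
  dp=[
    [0.0,-0.492,-0.147],
    [0.0,-0.492,-0.147],
    [0.0,-0.492,-0.147],
    [0.0,-0.492,-0.147],
    [0.0,-0.492,-0.147],
    [0.0,-0.492,-0.147],
    [0.0,-0.492,-0.147],
    [0.04,-0.492,-0.147],
    [0.08,-0.492,-0.147],
    [0.08,-0.492,-0.147],
    [0.08,-0.492,-0.147],
    [0.08,-0.492,-0.147],
  ],
  rotation=[
    [0.12,0,0],
    [0.25,0,0],
    [0.37,0,0],
    [0.5,0,0],
    [0.62,0,0],
    [0.75,0,0],
    [0.87,0,0],
    [0.98,0.003,0],
    [0.98,0.003,0],
    [0.98,0.003,0],
    [0.98,0.003,0],
    [0.98,0.003,0],
  ],
  fingers=[100,100,100,100,100,100,100,100,100,100,100,100],
)

```text
clock: 23.8
ee_pos: [438.8, -366.6, 145.3]
orientation: [0.27, 0.653, -0.27, 0.655]
contact_force: [0.0, -0.7, 0.3]
width: 1.002
```

Run:
```python
from h import *
o=status.get_obs();p,d=vision.read_camera("wrist");cv2.imwrite("pics/w11.png",p[:,:,::-1])
st()
C=cloud("wrist",d,o);H=hsv(p)
m=(H[...,0]>=6)&(H[...,0]<=22)&(H[...,1]>150)&(C[...,2]>42)&(C[...,2]<54)&(d>0)&(C[...,0]<500);m=biggest(m)
r=cv2.minEnclosingCircle(C[m][:,:2].astype(np.float32));print(r,np.median(C[m],0))
goal(r[0][0],r[0][1],24,45)
```

```text
t 23.85 tcp [ 438.6 -366.9  145.3] down [ 0.002 -0.002 -1.   ] jaw 45.1 w 0.999 F [0.7 0.2 0.4] q [ 1.29  0.33 -0.81  1.73  0.26  1.19  1.21]
((436.65740966796875, -366.615234375), 25.775920867919922) [ 436.09043454 -365.98675219   46.44005156]
goal (436.65740966796875, -366.615234375, 24, 45) dp [0.1213, -0.0013, -0.0019] rot [0.0018, 0.0027, -0.0005] rows>=1.9
```

View pics/w11.png

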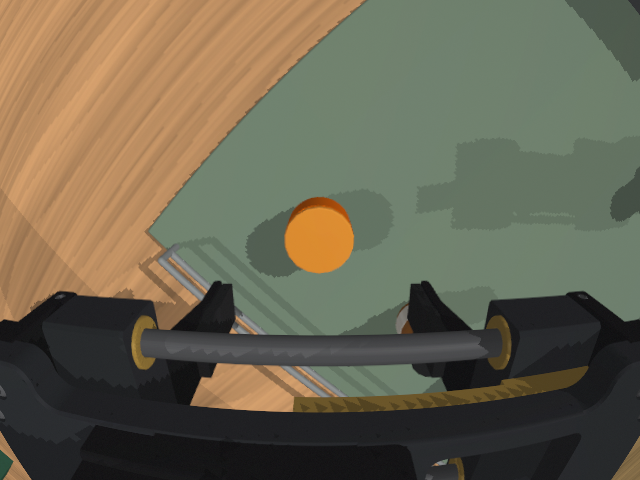

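Call:
drive_tool(
  dp=[
    [0.05,-0.001,-0.002],
    [0.1,-0.001,-0.002],
    [0.118,-0.001,-0.002],
    [0.121,-0.001,-0.002],
    [0.121,-0.001,-0.002],
    [0.121,-0.001,-0.002],
    [0.121,-0.001,-0.002],
    [0.121,-0.001,-0.002],
    [0.121,-0.001,-0.002],
  ],
  rotation=[
    [0,0.002,0],
    [0,0.002,0],
    [0,0.002,0],
    [0,0.002,0],
    [0,0.002,0],
    [0,0.002,0],
    [0,0.002,0],
    [0,0.002,0],
    [0,0.002,0],
  ],
  fingers=[100,100,100,100,100,35,35,35,35],
)

```text
clock: 24.98
ee_pos: [436.8, -366.4, 24.4]
orientation: [0.27, 0.653, -0.27, 0.654]
contact_force: [0.1, -0.0, -0.5]
width: 0.63
```

Call:
drive_tool(
  dp=[
    [0,0,0],
    [-0.05,0,0],
    [-0.1,0,0],
    [-0.15,0,0],
    [-0.19,0,0],
    [-0.19,0,0],
  ],
  rotation=[
    [0,0,0],
    [0,0,0],
    [0,0,0],
    [0,0,0],
    [0,0,0],
    [0,0,0],
  ],
  fingers=[35,35,35,35,35,35],
)

```text
clock: 25.72
ee_pos: [438.1, -367.1, 217.5]
orientation: [0.269, 0.651, -0.271, 0.656]
contact_force: [-0.3, 0.5, -1.7]
width: 0.585
```

Run:
```python
from h import *
st()
bx=np.array([486.6,144.6]);a=np.radians(11.2);Rb=np.array([[np.cos(a),-np.sin(a)],[np.sin(a),np.cos(a)]])
g=bx+Rb@[0,-54]
goal(round(g[0],1),round(g[1],1),200,11.2)
```

```text
t 25.73 tcp [ 438.1 -367.1  217.5] down [ 0.005 -0.004 -1.   ] jaw 45.1 w 0.585 F [-0.3  0.5 -1.7] q [ 1.32  0.27 -0.83  1.64  0.21  1.32  1.25]
goal (np.float64(497.1), np.float64(91.6), 200, 11.2) dp [0.0159, 0.3666, -0.2821] rot [0.5917, 0.0058, -0.0021] rows>=7.4
```

Call:
drive_tool(
  dp=[
    [0.016,0.367,-0.282],
    [0.016,0.367,-0.282],
    [0.016,0.367,-0.282],
    [0.016,0.367,-0.282],
    [0.016,0.367,-0.282],
    [0.016,0.367,-0.282],
    [0.016,0.367,-0.282],
    [0.016,0.367,-0.282],
    [0.016,0.367,-0.282],
    [0.05,0.367,-0.282],
    [0.086,0.367,-0.282],
    [0.086,0.367,-0.282],
  ],
  rotation=[
    [0.1,0,0],
    [0.2,0,0],
    [0.3,0,0],
    [0.4,0,0],
    [0.5,0,0],
    [0.592,0.005,-0.002],
    [0.592,0.005,-0.002],
    [0.592,0.005,-0.002],
    [0.592,0.005,-0.002],
    [0.592,0.005,-0.002],
    [0.592,0.005,-0.002],
    [0.592,0.005,-0.002],
  ],
  fingers=[35,35,35,35,35,35,35,35,35,35,35,35],
)

```text
clock: 27.22
ee_pos: [495.6, 89.7, 127.2]
orientation: [0.448, 0.547, -0.451, 0.545]
contact_force: [1.3, -0.0, -0.5]
width: 0.595
```

Run:
```python
from h import *
p,d=vision.read_camera("wrist");cv2.imwrite("pics/w12.png",p[:,:,::-1])
st()
goal(497.1,91.6,81.6,11.2)
```

```text
t 27.27 tcp [496.8  90.5 129.2] down [-0.002 -0.    -1.   ] jaw 11.1 w 0.588 F [ 0.8  0.2 -1. ] q [ 0.71  0.27 -1.09  1.89  0.27  1.14 -0.29]
goal (497.1, 91.6, 81.6, 11.2) dp [0.0476, 0.0006, -0.001] rot [-0.0011, -0.0, 0.0025] rows>=0.8
```

View pics/w12.png

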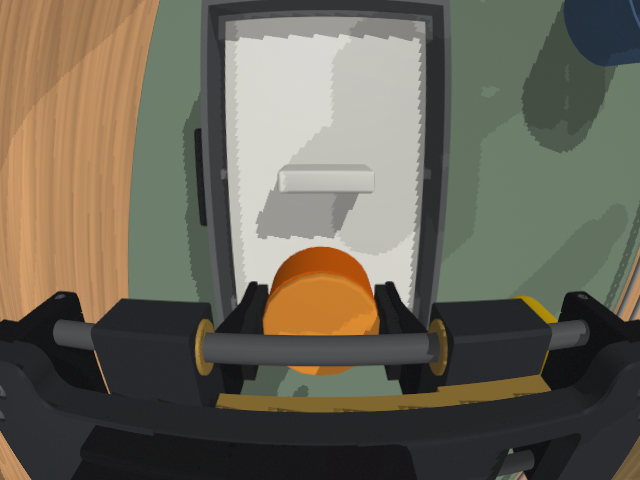

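Call:
drive_tool(
  dp=[
    [0.02,0.0005,-0.001],
    [0.035,0.0005,-0.001],
    [0.043,0.0005,-0.001],
    [0.047,0.0005,-0.001],
    [0.047,0.0005,-0.001],
    [0.047,0.0005,-0.001],
    [0.047,0.0005,-0.001],
  ],
  rotation=[
    [0,0,0.002],
    [0,0,0.002],
    [0,0,0.002],
    [0,0,0.002],
    [0,0,0.002],
    [0,0,0.002],
    [0,0,0.002],
  ],
  fingers=[35,35,35,35,35,35,35],
)

```text
clock: 28.15
ee_pos: [497.2, 91.5, 82.5]
orientation: [0.449, 0.546, -0.449, 0.546]
contact_force: [-0.3, 0.1, -1.6]
width: 0.589
```

Call:
drive_tool(
  dp=[
    [0.001,0,0],
    [0.001,0,0],
    [0.001,0,0],
    [0.001,0,0],
    [0.001,0,0],
    [0.001,0,0],
  ],
  rotation=[
    [0,0,0],
    [0,0,0],
    [0,0,0],
    [0,0,0],
    [0,0,0],
    [0,0,0],
  ],
  fingers=[35,35,78,78,78,78],
)

```text
clock: 28.9
ee_pos: [497.3, 91.6, 81.5]
orientation: [0.449, 0.546, -0.449, 0.546]
contact_force: [0.1, -0.5, -0.4]
width: 0.777
```

Call:
drive_tool(
  dp=[
    [-0.03,0,0],
    [-0.08,0,0],
    [-0.13,0,0],
    [-0.17,0,0],
    [-0.17,0,0],
  ],
  rotation=[
    [0,0,0],
    [0,0,0],
    [0,0,0],
    [0,0,0],
    [0,0,0],
  ],
  fingers=[78,78,78,78,100],
)

```text
clock: 29.52
ee_pos: [498.7, 92.1, 254.3]
orientation: [0.45, 0.545, -0.448, 0.548]
contact_force: [-0.4, 0.6, 0.0]
width: 0.829
```

Run:
```python
from h import *
o=status.get_obs();p,d=vision.read_camera("wrist");cv2.imwrite("pics/w13.png",p[:,:,::-1])
st()
C=cloud("wrist",d,o);H=hsv(p)
m=biggest((H[...,0]>=6)&(H[...,0]<=22)&(H[...,1]>150)&(C[...,2]>96)&(C[...,2]<112)&(d>0)&(C[...,0]<580));print(cv2.minEnclosingCircle(C[m][:,:2].astype(np.float32)),np.median(C[m],0))
for a in (101.2,78,45,11): goal(692.8,40,240,a)
```

```text
t 29.57 tcp [497.9  91.6 252.5] down [ 0.003 -0.001 -1.   ] jaw 11.1 w 0.869 F [-0.6  0.1 -1.2] q [ 0.81  0.14 -1.15  1.72  0.13  1.36 -0.17]
((496.6885681152344, 91.1039810180664), 25.809951782226562) [496.22222465  92.24634242 103.4225306 ]
goal (692.8, 40, 240, 101.2) dp [0.013, 0.1813, 0.0882] rot [1.5692, -0.0009, -0.0028] rows>=8.4
goal (692.8, 40, 240, 78) dp [0.013, 0.1813, 0.0882] rot [-1.1675, 0.0025, -0.0013] rows>=6.3
goal (692.8, 40, 240, 45) dp [0.013, 0.1813, 0.0882] rot [-0.5915, 0.0019, -0.0019] rows>=3.2
goal (692.8, 40, 240, 11) dp [0.013, 0.1813, 0.0882] rot [0.0019, 0.0013, -0.0023] rows>=3.2
```

View pics/w13.png

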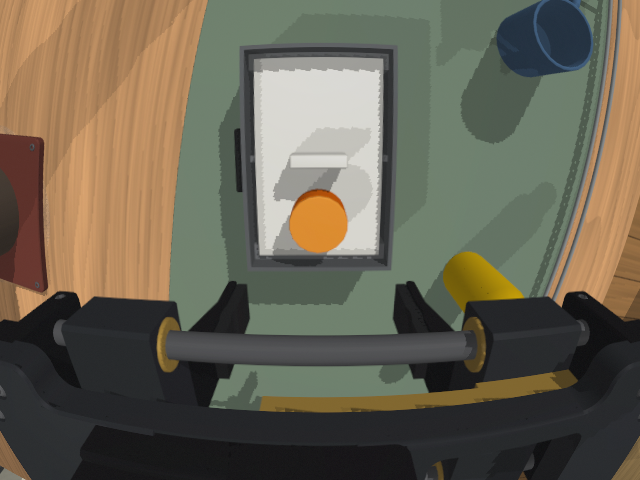

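Call:
drive_tool(
  dp=[
    [0,0.181,0.088],
    [0,0.181,0.088],
    [0,0.181,0.088],
    [0,0.181,0.088],
    [0,0.181,0.088],
    [0,0.181,0.088],
    [0,0.181,0.088],
    [0,0.181,0.088],
    [0,0.181,0.088],
    [0,0.181,0.088],
    [0,0.181,0.088],
  ],
  rotation=[
    [-0.18,0,0],
    [-0.36,0,0],
    [-0.54,0,0],
    [-0.72,0,0],
    [-0.9,0,0],
    [-1.08,0,0],
    [-1.26,0,0],
    [-1.377,0.002,0],
    [-1.377,0.002,0],
    [-1.377,0.002,0],
    [-1.377,0.002,0],
  ],
  fingers=[100,100,100,100,100,100,100,100,100,100,100],
)

```text
clock: 30.95
ee_pos: [692.4, 40.3, 252.7]
orientation: [0.001, 0.707, -0.0, 0.707]
contact_force: [0.1, 0.4, 1.1]
width: 1.002
```

Run:
```python
from h import *
o=status.get_obs();p,d=vision.read_camera("wrist");cv2.imwrite("pics/w14.png",p[:,:,::-1])
st()
C=cloud("wrist",d,o);H=hsv(p)
m=biggest((H[...,2]<110)&(C[...,2]>150)&(C[...,2]<168)&(d>0)&(abs(C[...,0]-693)<40)&(abs(C[...,1]-40)<40));print(m.sum(),cv2.minEnclosingCircle(C[m][:,:2].astype(np.float32)),np.median(C[m],0))
```

```text
t 31.00 tcp [692.4  40.2 252.8] down [ 0.001  0.    -1.   ] jaw 89.9 w 1.001 F [-0.2  0.6 -0.2] q [ 0.59  0.7  -1.22  1.25  0.65  1.6   1.06]
2065 ((691.7733154296875, 39.970680236816406), 19.067962646484375) [690.48061542  40.21916319 158.34972002]
```

View pics/w14.png

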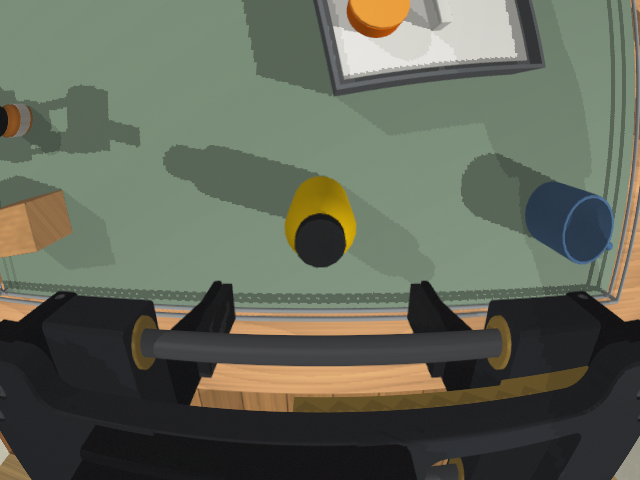

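Call:
drive_tool(
  dp=[
    [0.05,0,0],
    [0.09,0,0],
    [0.12,0,0],
    [0.14,0,0],
    [0.15,0,0],
    [0.154,0,0],
    [0.154,0,0],
    [0.154,0,0],
  ],
  rotation=[
    [0,0.001,0],
    [0,0.001,0],
    [0,0.001,0],
    [0,0.001,0],
    [0,0.001,0],
    [0,0.001,0],
    [0,0.001,0],
    [0,0.001,0],
  ],
  fingers=[100,100,100,100,100,100,100,100],
)

```text
clock: 32.0
ee_pos: [693.0, 40.4, 99.8]
orientation: [0.0, 0.707, -0.0, 0.708]
contact_force: [-0.2, 1.1, -0.4]
width: 1.002
```

Call:
drive_tool(
  dp=[
    [0.001,0,0],
    [0.001,0,0],
    [0.001,0,0],
    [0.001,0,0],
    [0.001,0,0],
    [0.001,0,0],
  ],
  rotation=[
    [0,0,0],
    [0,0,0],
    [0,0,0],
    [0,0,0],
    [0,0,0],
    [0,0,0],
  ],
  fingers=[40,40,40,40,40,40],
)

```text
clock: 32.75
ee_pos: [693.1, 40.3, 98.8]
orientation: [0.0, 0.707, -0.0, 0.708]
contact_force: [-0.1, -1.0, 1.3]
width: 0.675
```

Call:
drive_tool(
  dp=[
    [-0.01,0,0],
    [-0.03,0,0],
    [-0.06,0,0],
    [-0.08,0,0],
    [-0.08,0,0],
  ],
  rotation=[
    [0,0,0],
    [0,0,0],
    [0,0,0],
    [0,0,0],
    [0,0,0],
  ],
  fingers=[40,40,40,40,40],
)

```text
clock: 33.38
ee_pos: [693.7, 40.8, 181.1]
orientation: [0.001, 0.706, -0.0, 0.709]
contact_force: [0.4, -1.0, -3.3]
width: 0.677
```

Run:
```python
from h import *
st()
p,d=vision.read_camera("side");cv2.imwrite("pics/s15.png",p[:,:,::-1])
bx=np.array([486.6,144.6]);a=np.radians(11.2);Rb=np.array([[np.cos(a),-np.sin(a)],[np.sin(a),np.cos(a)]])
g=bx+Rb@[126,0];print(g)
goal(round(g[0],1),round(g[1],1),180,101.2)
```

```text
t 33.38 tcp [693.7  40.8 181.1] down [ 0.004  0.    -1.   ] jaw 89.9 w 0.677 F [ 0.4 -1.  -3.3] q [ 0.6   0.74 -1.19  1.36  0.68  1.48  1.03]
[610.20034957 169.07352825]
goal (np.float64(610.2), np.float64(169.1), 180, 101.2) dp [-0.0008, 0.1286, -0.0831] rot [-0.1966, 0.0024, 0.0003] rows>=2.4
```

View pics/s15.png

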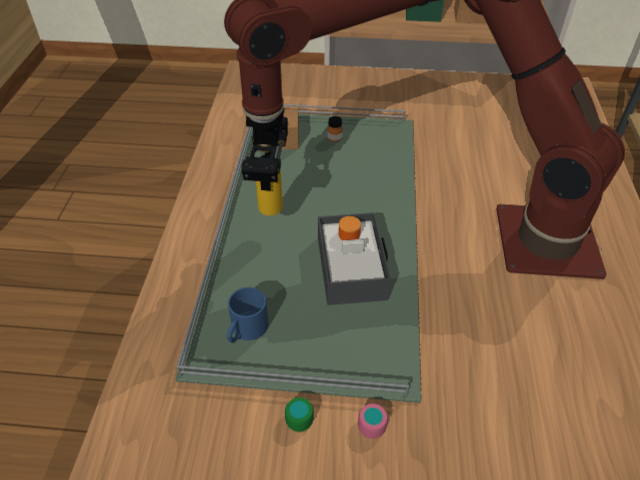

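Call:
drive_tool(
  dp=[
    [0,0.03,-0.02],
    [0,0.065,-0.042],
    [0,0.1,-0.065],
    [0,0.129,-0.083],
    [0,0.129,-0.083],
    [0.02,0.129,-0.083],
    [0.045,0.129,-0.083],
    [0.065,0.129,-0.083],
    [0.076,0.129,-0.083],
    [0.08,0.129,-0.083],
    [0.08,0.129,-0.083],
    [0.08,0.129,-0.083],
  ],
  rotation=[
    [-0.05,0,0],
    [-0.1,0,0],
    [-0.15,0,0],
    [-0.197,0.003,0],
    [-0.197,0.003,0],
    [-0.197,0.003,0],
    [-0.197,0.003,0],
    [-0.197,0.003,0],
    [-0.197,0.003,0],
    [-0.197,0.003,0],
    [-0.197,0.003,0],
    [-0.197,0.003,0],
  ],
  fingers=[40,40,40,40,40,40,40,40,40,40,40,40],
)

```text
clock: 34.92
ee_pos: [610.8, 169.7, 99.7]
orientation: [-0.069, 0.704, 0.069, 0.704]
contact_force: [0.5, 0.1, -2.0]
width: 0.681
```

Run:
```python
from h import *
st()
goal(610.2,169.1,98.6,101.2)
```

```text
t 34.92 tcp [610.8 169.7  99.7] down [ 0. -0. -1.] jaw 101.2 w 0.681 F [ 0.5  0.1 -2. ] q [ 0.49  0.71 -1.19  1.61  0.67  1.3   0.96]
goal (610.2, 169.1, 98.6, 101.2) dp [0.0011, -0.0005, -0.0007] rot [0.0003, 0.0002, 0.0001] rows>=0.0
```

Call:
drive_tool(
  dp=[
    [0.001,0,0],
    [0.001,0,0],
    [0.001,0,0],
    [0.001,0,0],
    [0.001,0,0],
    [0.001,0,0],
    [0.001,0,0],
    [0.001,0,0],
  ],
  rotation=[
    [0,0,0],
    [0,0,0],
    [0,0,0],
    [0,0,0],
    [0,0,0],
    [0,0,0],
    [0,0,0],
    [0,0,0],
  ],
  fingers=[40,40,100,100,100,100,100,100],
)

```text
clock: 35.92
ee_pos: [610.8, 169.7, 98.7]
orientation: [-0.069, 0.704, 0.069, 0.704]
contact_force: [-0.3, 0.3, 0.1]
width: 1.001
```

Call:
drive_tool(
  dp=[
    [-0.02,0,0],
    [-0.06,0,0],
    [-0.11,0,0],
    [-0.16,0,0],
    [-0.2,0,0],
    [-0.2,0,-0.05],
    [-0.2,0,-0.1],
    [-0.2,0,-0.1],
    [-0.2,0,-0.1],
  ],
  rotation=[
    [0,0,0],
    [0,0,0],
    [0,0,0],
    [0,0,0],
    [0,0,0],
    [0,0,0],
    [0,0,0],
    [0,0,0],
    [0,0,0],
  ],
  fingers=[100,100,100,100,100,100,100,100,100],
)

```text
clock: 37.05
ee_pos: [513.1, 150.0, 299.9]
orientation: [-0.069, 0.703, 0.068, 0.705]
contact_force: [0.4, -0.2, -0.8]
width: 0.998
```

Run:
```python
from h import *
st()
bx=np.array([486.6,144.6]);a=np.radians(11.2);Rb=np.array([[np.cos(a),-np.sin(a)],[np.sin(a),np.cos(a)]])
for n in ("side","scene"):
    p,d=vision.read_camera(n);cv2.imwrite(f"pics/{n}16.png",p[:,:,::-1])
    C=cloud(n,d);H=hsv(p);reg=(d>0)
    m=reg&(abs(C[...,0]-610)<60)&(abs(C[...,1]-169)<60)&(H[...,2]<110)&(C[...,2]>150)&(C[...,2]<170)
    if m.sum(): 
        m=biggest(m);c=np.array(cv2.minEnclosingCircle(C[m][:,:2].astype(np.float32))[0]);print(n,"cap",c,"box",Rb.T@(c-bx),np.median(C[m][:,2]))
    def top(nm,m):
        if m.sum()<20: print(nm,"hidden");return
        m=biggest(m);r=cv2.minAreaRect(C[m][:,:2].astype(np.float32));print(n,nm,m.sum(),np.round(r[0],1),np.round(r[1],1),"z",np.median(C[m][:,2]).round(1), "box",np.round(Rb.T@(np.array(r[0])-bx),1))
    hue=lambda lo,hi,s: (H[...,0]>=lo)&(H[...,0]<=hi)&(H[...,1]>s)
    top("tub",reg&hue(8,22,120)&(abs(C[...,0]-497)<60)&(abs(C[...,1]-92)<60)&(C[...,2]>98))
    top("jar",reg&(abs(C[...,0]-565)<40)&(abs(C[...,1]+364)<40)&(C[...,2]>70)&(C[...,2]<82))
    top("carton",reg&(C[...,1]<-280)&(C[...,0]>600)&(C[...,2]>85)&(C[...,2]<98))
    top("mug",reg&hue(98,115,60)&(C[...,0]>600)&(C[...,1]>250)&(C[...,2]>88)&(C[...,2]<100))
```

```text
t 37.05 tcp [513.1 150.  299.9] down [ 0.002 -0.001 -1.   ] jaw 101.2 w 0.998 F [ 0.4 -0.2 -0.8] q [ 0.73  0.25 -1.28  1.58  0.25  1.49  1.21]
side cap [609.09265137 169.43179321] box [124.9829851   0.5665949] 161.41432873801796
side tub 321 [496.8  90.4] [49.4 54.5] z 107.1 box [ -0.5 -55.1]
jar hidden
side carton 398 [ 700.8 -337.7] [ 58.3 101.9] z 93.3 box [ 116.4 -514.7]
side mug 309 [698.6 333.6] [77.4 81.2] z 94.6 box [244.7 144.3]
scene cap [612.47766113 168.91223145] box [128.20261113  -0.60055707] 159.73632855913837
scene tub 334 [500.1  89.3] [52.5 48.2] z 104.9 box [  2.5 -56.8]
scene jar 168 [ 566.  -362.4] [42.1 38.1] z 74.9 box [ -20.6 -512.8]
scene carton 896 [ 702.2 -339.3] [61.9 92.4] z 90.0 box [ 117.5 -516.5]
scene mug 372 [700.8 331.5] [78.8 76.4] z 94.0 box [246.5 141.7]
```

View pics/side16.png

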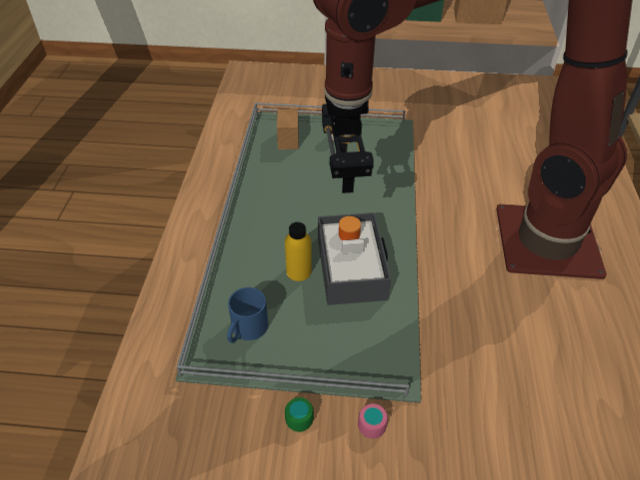

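View pics/scene16.png

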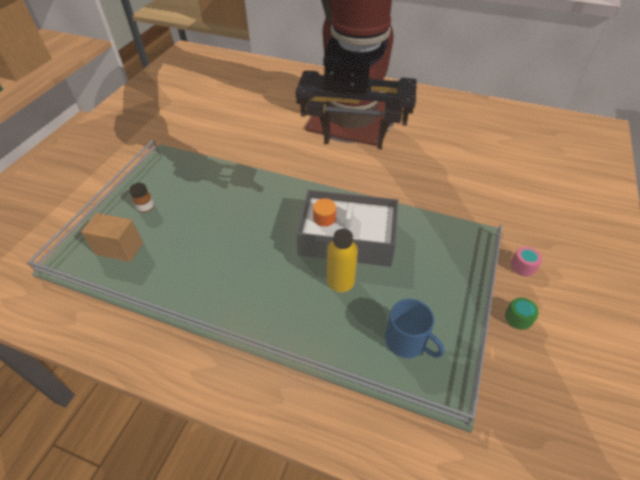

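Everything is in place: the bottle stands at (298,250) in the side view and (342,262) in the scene view, and the tub and divider sit in the box. The bystanders match their starting positions. Handing in.

Run:
```python
from h import *
print(manip.finish_job()); st()
```

```text
the job is handed in; nothing more can be done
None
the job is handed in; nothing more can be done
```

The lunchbox is packed and the job was handed in at about 37 s of the 138 s allowed. `finish_job` gives no verdict, so what follows is from my own camera checks, in the lunchbox frame.

**Placements**
- **Pod and glass:** the pod went into the left compartment and the glass into the right. Both were set down at floor height and released. They looked upright before the divider went over them; I could not see them afterwards.
- **Divider:** it lies on the ledges, within about 0.5 mm of the box centre, and its plate measures flat.
- **Tub:** it stands upright on the divider, 54–57 mm right of the middle, with its lid at the expected height.
- **Bottle:** it stands upright 125–128 mm behind the box centre and within 1 mm of the middle line. That leaves a gap of about 25–28 mm.

**Bystanders:** the mug and carton were within about 2 mm of their starting positions in both fixed cameras. The spice jar was hidden by the arm in the side camera at the end, so I checked it only in the scene camera, where it was unmoved.

**Disagreements:** the two fixed cameras differed by up to about 4 mm on positions, so I relied on the wrist camera for the fits. Joint 3 finished at −1.28 rad, close to its −1.30 limit but within range at every reading. No check failed.

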